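# Pack the class caddy with wire bobbins and test tiles

### The arm

A 6-joint arm with a two-finger parallel gripper is mounted at the origin on the work surface. World frame = base frame: x ahead of the robot, y to its left, z up, the work surface at z = 0. Lengths are in mm, angles in rad, forces in N, time in s.
With the tool pointing down it reaches from about 300 to 1000 mm from the base axis. Payload 5.1 kg.
Tool frame: the origin (TCP) lies on the mounting face of the last link; the fingertips stand 190 mm ahead of it and the grasp point (between the pads) lies 171 mm ahead of it; z points along the fingers, y is the line along which they close (so a half turn about z gives the same grasp; the last joint's range is limited). The gripper opens to 95 mm and grips with 3 to 60 N. Pads are 20 mm wide; open, the fingers measure 119 mm over their backs; the gripper's body (75 mm by 180 mm) begins 59 mm behind the grasp point.
Start: joints at [1.244, 0.124, 1.65, -0, 1.367, -0.083], TCP at [156.927, 630.762, 404.756] pointing down, gripper open.
Joint ranges: [-2.61, 2.61], [-1.02, 2.33], [0.03, 2.71], [-1.35, 4.49], [0.32, 2.68], [-2.91, 2.91]. Speed limits (rad/s): [2.57, 2.57, 3.14, 3.14, 3.14, 3.14].

### API

Orientations are given as a unit quaternion [x, y, z, w].
In Python, from cell import robot, optics gives the robot as it stands.
- The arm moves only by the tool jog_arm, never from a script. Its argument "series" is a list of rows, each an object with "offset": the shift along the tool's x, y, z in units of 50 mm (1.0 is 50 mm), a list of three; "rot": the turn, a rotation vector about the tool's x, y, z in units of 8 degrees (1.0 is 8 degrees), a list of three; "grip": the finger opening in mm, from 0 to 95.1. In form: [{"offset": [dx, dy, dz], "rot": [ax, ay, az], "grip": grip}, ...]. A call has exactly 5 rows; each row shifts and turns the commanded pose from where the row before left it, along the tool's axes as they then stand; what a row does not reach is not made up. A row lasts 1/10 s, in which the tool goes at most 50 mm and 8.59 degrees, less where a joint would pass 70% of its speed; a pose out of reach is approached as far as the arm can. A call is refused whole if a number of a shift passes 1 or a number of a turn 1, either way. A call with a gripper value outside its range is refused whole. The fingers move at their own pace and stop on an object; the grip force is fixed at half the most. Time passes only in rows, so rows that do not move let the fingers close, or fill a call up. It gives the time, the measured TCP pose, the force, the opening and the grip force at its end, in the units of the state.
- robot.state(): the state, without advancing time (a new reading comes with each control period).
- optics.get_image(name): name is "scene" or "side" or "wrist"; returns a dict with "color" (480x640x3 uint8, red, green, blue), "fx", "fy", "cx", "cy" (pixels), "world_from_camera" (4x4, takes a point from camera to world coordinates); the wrist camera has in their place "mount" (4x4, takes a point from camera to tool coordinates, whose origin is the TCP and whose axes are the flange's). Camera axes: x right, y down, z forward; pixel columns grow to the right and rows downward; lengths in mm; the calibration is good to about 2 mm. The wrist camera is an equidistant fisheye: a pixel r from the principal point sees the ray r / f radians off the axis. A picture is of the moment at which its call begins: read the wrist's pose just before it. There is no depth.
- robot.sign_off(): hands the job in; it is judged then, once.
The state is a dict: "time": time; "qpos": joint angles; "qd": joint speeds; "effort": joint torques, N m; "ee_pos": TCP position; "ee_rot": TCP orientation; "ft_force": force on the tool from outside, world axes, zero at the start; "wrist_torque": the same for the moment, N m; "grip_width": opening from 0.0 (shut) to 1.0 (fully open); "grasp_force": force on a finger pad.
Only numpy, scipy, OpenCV 4.12 (cv2) and the standard library are available. Lean on these libraries where they do the work, as an engineer would, in place of code of your own. Each camera call takes 0.05 s, during which the arm holds its last target. There are 200 camera calls.

### The job

Pack the caddy for the pottery class: slide every wire bobbin up off its post on the round stand and stand it on end on the floor of the caddy's walled well, and stack all the test tiles flat in one square pile on the cork pad, their edges flush with the pad's. Only when everything is in, swing the red keeper bar over the pile until it rests fully home in its catch. Do not disturb the bowl, the spray bottle or the glaze jar.

Things in the scene. Friction and masses are not known exactly. Their poses are not given: they have to be found in the camera images.
- stand: Fixed spindle stand: round wooden base, 184 mm diameter and 12 mm thick, with three upright steel posts, 12 mm diameter, rising 62 mm above the base (tops 74 mm above the table). Origin at the centre of the base's underside. The posts stand 60 mm from the centre, 120 degrees apart, one of them on the +x axis.
- caddy: Fixed plywood caddy: 200 mm (x) by 320 mm (y) board, 6 mm thick; origin under its centre. Walled well on the -y side, cork pad on the +y side. Beyond the pad's short ends stand the keeper's steel pivot post (16 mm diameter, at x = +85, y = +100 mm) and its catch (at x = -85, y = +100 mm), both 54 mm above the table; the catch's stop plate, on the well side, reaches 74 mm.
- caddy_well (a point): Centre of the well's floor (6 mm above the table); axes as the caddy's. The well is 180 mm (x) by 178 mm (y) inside, with walls 10 mm high above its floor and 6 mm thick. It holds three bobbins standing side by side with room for the fingers.
- caddy_pad (a point): Centre of the cork pad, inlaid flush with the board (6 mm above the table); axes as the caddy's. The pad is the size of a tile: 62 mm along x, 48 mm along y. A pile of four tiles passes 9 mm below the keeper bar.
- keeper (a joint): Angle (rad) of the red keeper bar, which swings level about the pivot post. 0: shut, lying over the pad along the caddy's x, its free end in the catch (hard stop). It grows as the bar swings away from the well; at 1.57 it points to the caddy's +y; stop at 1.9. It starts open, between 1.3 and 1.6. Light friction (0.06 N m, no spring) keeps it where it is left.
- keeper_hinge (a point): On the pivot axis at the bar's mid-height, 62 mm above the table; fixed to the caddy. The bar is 12 mm wide and 14 mm tall (55 to 69 mm above the table) and reaches 180 mm from the axis. From the axis, it points along (-cos q, +sin q) in the caddy's x, y at joint value q.
- keeper_knob (a point): Middle of the black upright round knob on the bar, 16 mm diameter, standing 34 mm above the bar (69 to 103 mm above the table), 120 mm from the pivot axis. This point lies 86 mm above the table. Grip it from above or push it to swing the bar.
- bobbin1: Wound bobbin of clay-cutting wire, orange with copper wire: 50 mm diameter, 40 mm tall, with an 18 mm hole through its axis, about 110 g. Origin at the centre of its lower end, z along its axis. It starts standing on the stand's base with a post through its hole, so it must rise more than 62 mm before it moves sideways. Absent (None) in some starts.
- bobbin2: Wound bobbin of clay-cutting wire, blue with steel wire: 50 mm diameter, 40 mm tall, with an 18 mm hole through its axis, about 110 g. Origin at the centre of its lower end, z along its axis. It starts standing on the stand's base with a post through its hole, so it must rise more than 62 mm before it moves sideways. Absent (None) in some starts.
- bobbin3: Wound bobbin of clay-cutting wire, yellow with brass wire: 50 mm diameter, 40 mm tall, with an 18 mm hole through its axis, about 110 g. Origin at the centre of its lower end, z along its axis. It starts standing on the stand's base with a post through its hole, so it must rise more than 62 mm before it moves sideways. Absent (None) in some starts.
- tile1: Flat terracotta red test tile, 62 mm (x) by 48 mm (y) by 10 mm thick, about 65 g. Origin at the centre of its underside. It starts flat on the table. Absent (None) in some starts.
- tile2: Flat white test tile, 62 mm (x) by 48 mm (y) by 10 mm thick, about 65 g. Origin at the centre of its underside. It starts flat on the table. Absent (None) in some starts.
- tile3: Flat grey test tile, 62 mm (x) by 48 mm (y) by 10 mm thick, about 65 g. Origin at the centre of its underside. It starts flat on the table. Absent (None) in some starts.
- tile4: Flat dull green test tile, 62 mm (x) by 48 mm (y) by 10 mm thick, about 65 g. Origin at the centre of its underside. It starts flat on the table. Absent (None) in some starts.
- bowl: Bystander: orange plastic bowl, 150 mm across, 62 mm high, origin under its centre.
- spray_bottle: Bystander: white spray bottle with a red head, 72 mm diameter, 192 mm high, origin under its centre.
- glaze_jar: Bystander: amber glaze jar with a green lid, 72 mm diameter, 100 mm high, origin under its centre.
Mind the look-alikes: they are no part of the job. What is shaped like the tile2 but purple is not meant.

How it is judged:
By the outcome, as a careful person would: the job done as asked, in the order asked, and still so for the second after the job is handed in, with the robot touching nothing.
Of bobbin1, bobbin2, bobbin3 only 2 to 3 are there at a start; the rules pass over those that are not, and their reading is None.
Of tile1, tile2, tile3, tile4 only 3 to 4 are there at a start; the rules pass over those that are not, and their reading is None.
At some moment in a run one of tile1, tile2, tile3, tile4 may be knocked a few centimetres aside while the robot is not near it.
It also fails if it takes over 210 s, if anything falls off the work surface, if the arm or the gripper's body presses on something with over 40 N, if the wrist force passes 120 N, or if a joint passes its speed limit or range.

## Working session

There is one attempt and no reset: what is moved stays moved. The work goes in short steps, Python scripts to look and compute and a tool call to move; the robot and the scene stay as the last step left them, time stands still between calls to the robot, and variables do not carry over. Pictures are saved under pics/ and viewed, at most 14 in all, crops included, and the job is handed in when it is done.

Besides the shell and the picture viewer there is one more tool, called as name(argument=value, ...), one argument or row to a line, values as JSON. jog_arm: Moves the arm, as the interface text tells. Its arguments: {"type":"object","properties":{"series":{"type":"array"}},"required":["series"]}

```bash
ls; mkdir -p pics; cat > h.py <<'E'
import numpy as np, cv2, json
from scipy.spatial.transform import Rotation as R
from cell import robot, optics
def snap(name,fn):
    s=robot.state(); im=optics.get_image(name)
    cv2.imwrite('pics/'+fn+'.png',im['color'][:,:,::-1])
    d={k:(np.array(v).tolist()) for k,v in im.items() if k!='color'}
    d['ee_pos']=list(map(float,s['ee_pos'])); d['ee_rot']=list(map(float,s['ee_rot']))
    json.dump(d,open('pics/'+fn+'.json','w')); return im['color'],d
E
python3 - <<'E'
from h import *
for n in ['scene','side','wrist']:
    c,d=snap(n,n+'0'); print(n,{k:np.round(v,3).tolist() for k,v in d.items()})
print(robot.state())
E
```

```text
pics
scene {'fx': 586.952, 'fy': 586.952, 'cx': 326.07, 'cy': 247.545, 'world_from_camera': [[-0.809, 0.449, -0.38, 1101.259], [0.588, 0.635, -0.501, 699.469], [0.017, -0.629, -0.777, 1178.769], [0.0, 0.0, 0.0, 1.0]], 'ee_pos': [156.857, 630.537, 403.497], 'ee_rot': [0.122, 0.993, -0.001, -0.0]}
side {'fx': 546.035, 'fy': 546.035, 'cx': 322.985, 'cy': 231.938, 'world_from_camera': [[-0.994, -0.074, 0.079, 454.026], [-0.108, 0.751, -0.651, 734.931], [-0.012, -0.656, -0.755, 916.651], [0.0, 0.0, 0.0, 1.0]], 'ee_pos': [156.824, 630.56, 403.497], 'ee_rot': [0.122, 0.993, -0.001, -0.0]}
wrist {'fx': 371.648, 'fy': 371.648, 'cx': 316.394, 'cy': 239.119, 'mount': [[-0.002, -0.962, -0.274, 78.41], [1.0, -0.001, -0.002, -0.268], [0.002, -0.274, 0.962, 19.681], [0.0, 0.0, 0.0, 1.0]], 'ee_pos': [156.866, 630.559, 403.657], 'ee_rot': [0.122, 0.993, -0.001, -0.0]}
{'time': 0.15, 'qpos': array([ 1.24440955e+00,  1.24339660e-01,  1.65139651e+00, -2.75879645e-05,
        1.36749348e+00, -8.26021327e-02]), 'qd': array([-0.00060146, -0.00309474, -0.00250984,  0.00131757, -0.00146465,
       -0.00049122]), 'effort': array([ 3.87255932e-04, -4.18188572e+01, -3.60472977e+01,  7.75616965e-02,
        4.68786189e-02, -8.87329088e-05]), 'ee_pos': array([156.8612649 , 630.57717784, 403.75789025]), 'ee_rot': array([ 1.21587889e-01,  9.92580332e-01, -8.04183846e-04, -1.52987431e-04]), 'ft_force': array([ 0.75897933, -0.68195288, -0.0901182 ]), 'wrist_torque': array([-0.02403478, -0.00971374,  0.0390682 ]), 'grasp_force': 0.0, 'grip_width': 1.002275994736398}
```

View pics/scene0.png

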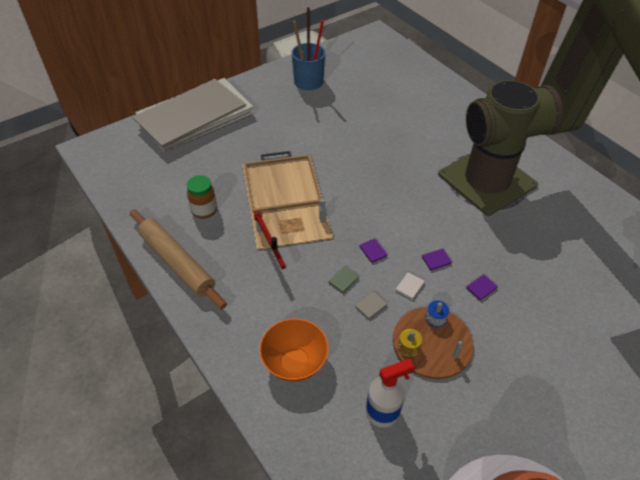

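View pics/side0.png

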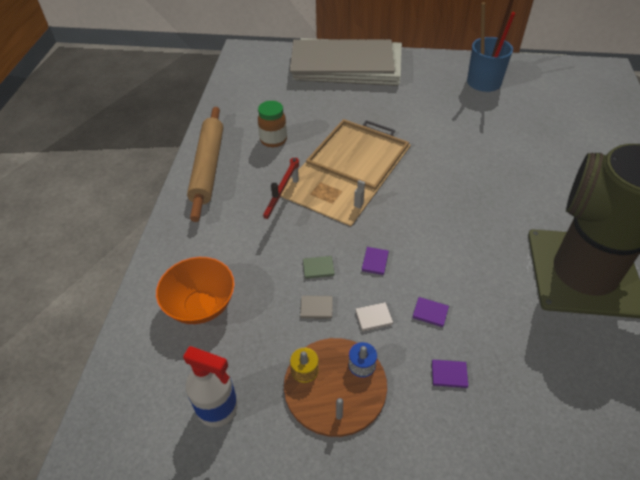

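Scene view: grey (371,305), white (410,286) and green (344,279) tiles, with three purple decoys. Blue (438,313) and yellow (411,343) bobbins are on the stand, third post empty at (459,350). The caddy is at (288,200) with the keeper bar open, knob at (275,243). Red tile and orange bobbin are absent. Next I'll triangulate rough positions.

```bash
cat >> h.py <<'E'
def ray(d,uv):
    """world origin, direction for pixel uv"""
    uv=np.array(uv,float)
    if 'world_from_camera' in d:
        T=np.array(d['world_from_camera']); v=np.array([(uv[0]-d['cx'])/d['fx'],(uv[1]-d['cy'])/d['fy'],1])
    else:
        W=np.eye(4); W[:3,:3]=R.from_quat(d['ee_rot']).as_matrix(); W[:3,3]=d['ee_pos']
        T=W@np.array(d['mount']); p=(uv-[d['cx'],d['cy']])/d['fx']; r=np.hypot(*p)+1e-9
        v=np.array([np.sin(r)*p[0]/r,np.sin(r)*p[1]/r,np.cos(r)])
    v=T[:3,:3]@v; return T[:3,3],v/np.linalg.norm(v)
def proj(d,P):
    P=np.atleast_2d(P).astype(float)
    if 'world_from_camera' in d:
        T=np.array(d['world_from_camera']); q=(P-T[:3,3])@T[:3,:3]; return q[:,:2]/q[:,2:]*d['fx']+[d['cx'],d['cy']]
    W=np.eye(4); W[:3,:3]=R.from_quat(d['ee_rot']).as_matrix(); W[:3,3]=d['ee_pos']
    T=W@np.array(d['mount']); q=(P-T[:3,3])@T[:3,:3]; h=np.hypot(q[:,0],q[:,1]); th=np.arctan2(h,q[:,2])
    return q[:,:2]/h[:,None]*th[:,None]*d['fx']+[d['cx'],d['cy']]
def load(fn): return cv2.imread('pics/'+fn+'.png'),json.load(open('pics/'+fn+'.json'))
def atz(d,uv,z): o,v=ray(d,uv); return o+v*(z-o[2])/v[2]
def tri(*obs):
    A=np.zeros((3,3));b=np.zeros(3)
    for d,uv in obs:
        o,v=ray(d,uv);M=np.eye(3)-np.outer(v,v);A+=M;b+=M@o
    return np.linalg.solve(A,b)
def ortho(fn,x0,x1,y0,y1,z,s):
    """top-down rectified image: column=x? rows: x down from x1, cols: y from y1 leftwards"""
    im,d=load(fn); xs=np.arange(x1,x0,-s); ys=np.arange(y1,y0,-s); X,Y=np.meshgrid(xs,ys,indexing='ij')
    p=proj(d,np.c_[X.ravel(),Y.ravel(),np.full(X.size,z)]).reshape(*X.shape,2).astype(np.float32)
    return cv2.remap(im,p[...,0],p[...,1],cv2.INTER_CUBIC)
E
python3 - <<'E'
from h import *
_,a=load('scene0');_,b=load('side0')
for n,p,q in [('green',(344,279),(319,267)),('grey',(371,305),(317,307)),('white',(410,286),(374,317)),
 ('bluetop',(438,308),(363,352)),('yeltop',(411,338),(305,358)),('post3',(460,344),(339,402)),('knobtop',(275,239),(275,186)),('pad',(291,226),(326,193)),
 ('jar',(200,184),(271,109)),('bowl',(294,350),(196,290)),('caddyL',(256,247),(287,195)),('cadR',(332,239),(350,221)),('well near',(245,159),(346,124)),('wellfar',(315,155),(410,148))]:
    print(n,np.round(tri((a,p),(b,q))))
s=robot.state()
E
```

```text
green [548.  47.   4.]
grey [541. 145.   3.]
white [428. 157.   3.]
bluetop [445. 264.  54.]
yeltop [546. 285.  50.]
post3 [479. 365.  69.]
knobtop [657. -89.  99.]
pad [ 557. -175.    1.]
jar [ 712. -360.   96.]
bowl [773. 161.  51.]
caddyL [ 656. -196.  -37.]
cadR [495. -77.   9.]
well near [ 528. -456.    1.]
wellfar [ 360. -341.   21.]
```

View pics/wrist0.png

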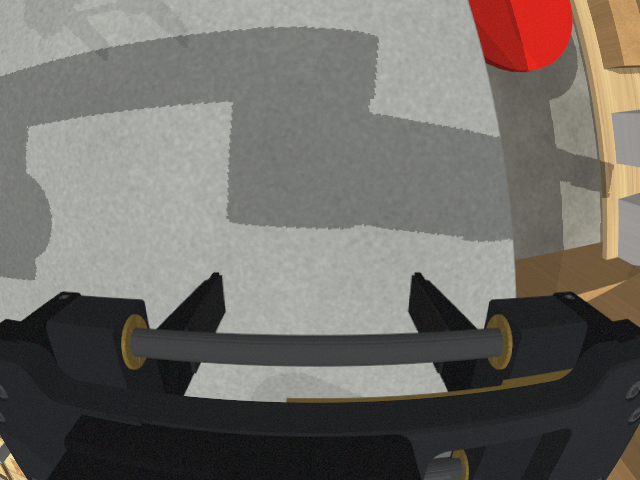

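The wrist view only shows empty table. Moving the wrist camera over the tiles and stand.

jog_arm(
  series=[
    {"offset": [0, 0, -0.46], "rot": [0, 0, -0.873], "grip": 95},
    {"offset": [0, 0, -0.46], "rot": [0, 0, -0.873], "grip": 95},
    {"offset": [-0.66, -0.72, 0], "rot": [0, 0, 0], "grip": 95},
    {"offset": [-0.66, -0.72, 0], "rot": [0, 0, 0], "grip": 95},
    {"offset": [-0.66, -0.72, 0], "rot": [0, 0, 0], "grip": 95},
  ],
)

```text
time: 0.65
ee_pos: [256.5, 521.6, 450.5]
ee_rot: [-0.001, 1.0, -0.0, 0.0]
ft_force: [0.3, 0.3, -0.3]
grip_width: 1.001
grasp_force: 0.0
```

jog_arm(
  series=[
    {"offset": [-0.66, -0.72, 0], "rot": [0, 0, 0], "grip": 95},
    {"offset": [-0.66, -0.72, 0], "rot": [0, 0, 0], "grip": 95},
    {"offset": [-0.66, -0.72, 0], "rot": [0, 0, 0], "grip": 95},
    {"offset": [-0.66, -0.72, 0], "rot": [0, 0, 0], "grip": 95},
    {"offset": [-0.66, -0.72, 0], "rot": [0, 0, 0], "grip": 95},
  ],
)

```text
time: 1.15
ee_pos: [421.8, 341.0, 450.5]
ee_rot: [-0.0, 1.0, 0.0, -0.0]
ft_force: [0.7, 1.3, 0.5]
grip_width: 1.0
grasp_force: 0.0
```

jog_arm(
  series=[
    {"offset": [-0.66, -0.72, 0], "rot": [0, 0, 0], "grip": 95},
    {"offset": [-0.66, -0.72, 0], "rot": [0, 0, 0], "grip": 95},
    {"offset": [-0.66, -0.72, 0], "rot": [0, 0, 0], "grip": 95},
    {"offset": [-0.66, -0.72, 0], "rot": [0, 0, 0], "grip": 95},
    {"offset": [0, 0, 0], "rot": [0, 0, 0], "grip": 95},
  ],
)

```text
time: 1.65
ee_pos: [555.6, 194.8, 450.0]
ee_rot: [0.003, 1.0, -0.001, -0.0]
ft_force: [0.4, 0.2, 0.6]
grip_width: 0.996
grasp_force: 0.0
```

```bash
python3 - <<'E'
from h import *
c,d=snap('wrist','w1'); print(np.round(d['ee_pos'],1),np.round(d['ee_rot'],4))
E
```

```text
[555.6 194.8 450. ] [ 3.1e-03  1.0e+00 -8.0e-04 -1.0e-04]
```

View pics/w1.png

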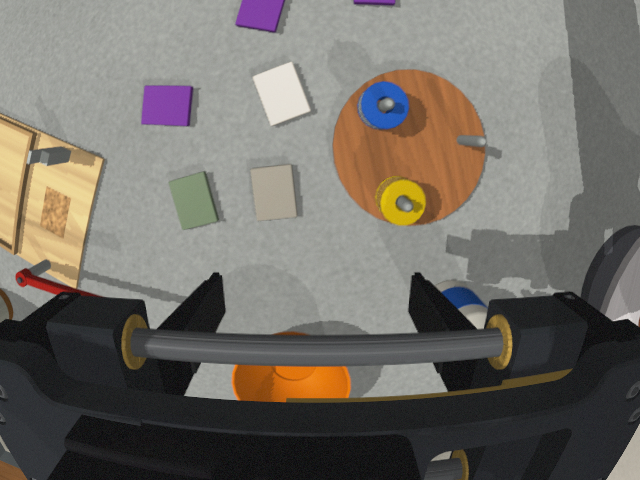

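Wrist view (x right = +y world): white tile (282,94), grey (274,192) and green (193,200). Blue bobbin is at (384,105) and yellow at (403,201). The caddy is at left, with the pad at (56,212) and catch at (48,156). Next a second viewpoint, nearer the caddy, for triangulation.

jog_arm(
  series=[
    {"offset": [-0.29, -0.92, 0], "rot": [0, 0, 0], "grip": 95},
    {"offset": [-0.29, -0.92, 0], "rot": [0, 0, 0], "grip": 95},
    {"offset": [-0.29, -0.92, 0], "rot": [0, 0, 0], "grip": 95},
    {"offset": [-0.29, -0.92, 0], "rot": [0, 0, 0], "grip": 95},
    {"offset": [-0.29, -0.92, 0], "rot": [0, 0, 0], "grip": 95},
  ],
)

```text
time: 2.2
ee_pos: [625.3, -31.5, 450.7]
ee_rot: [-0.001, 1.0, 0.0, -0.0]
ft_force: [0.2, 1.0, -0.6]
grip_width: 0.999
grasp_force: 0.0
```

jog_arm(
  series=[
    {"offset": [-0.29, -0.92, 0], "rot": [0, 0, 0], "grip": 95},
    {"offset": [0, 0, 0], "rot": [0, 0, 0], "grip": 95},
    {"offset": [0, 0, 0], "rot": [0, 0, 0], "grip": 95},
    {"offset": [0, 0, 0], "rot": [0, 0, 0], "grip": 95},
    {"offset": [0, 0, 0], "rot": [0, 0, 0], "grip": 95},
  ],
)

```text
time: 2.7
ee_pos: [639.6, -75.3, 450.9]
ee_rot: [-0.001, 1.0, 0.0, 0.0]
ft_force: [0.3, 0.1, 0.1]
grip_width: 1.001
grasp_force: 0.0
```

```bash
python3 - <<'E'
from h import *
c,d=snap('wrist','w2'); print(np.round(d['ee_pos'],1),np.round(d['ee_rot'],4))
E
```

```text
[639.6 -75.3 450.9] [-1.2e-03  1.0e+00  1.0e-04  0.0e+00]
```

View pics/w2.png

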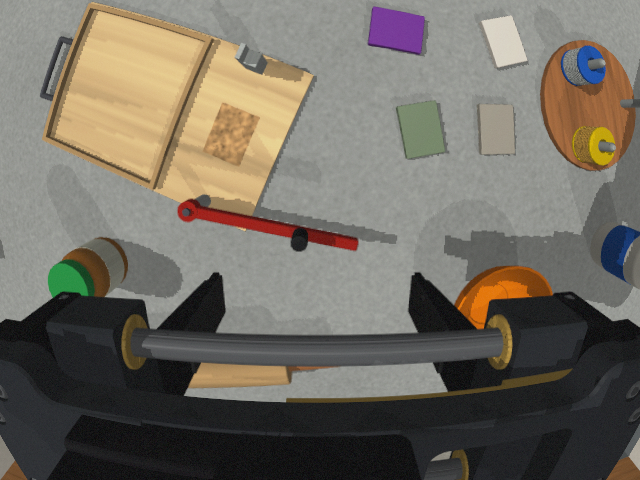

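Wrist view 2: green tile (422,130), grey (496,129), white (504,41). The pad is at (232,133), keeper pivot (187,211), knob (299,240), catch (250,58) and board corner (315,75). Next, segmenting in rectified images.

```bash
cat >> h.py <<'E'
def rect(fn,c,z,half=60,s=0.5,tol=14,long=None):
    """segment thing around c=(x,y) in the plane z: centre, yaw of long side, size"""
    o=ortho(fn,c[0]-half,c[0]+half,c[1]-half,c[1]+half,z,s); o=cv2.medianBlur(o,5); lab=cv2.cvtColor(o,cv2.COLOR_BGR2LAB)
    n=int(half/s); ref=np.median(lab[n-8:n+8,n-8:n+8].reshape(-1,3),0)
    m=(np.abs(lab.astype(float)-ref)*[0.7,1.5,1.5]).max(2)<tol
    m=cv2.morphologyEx(m.astype(np.uint8),cv2.MORPH_OPEN,np.ones((9,9))); k,l,st,_=cv2.connectedComponentsWithStats(m)
    m=(l==l[n,n]).astype(np.uint8); cs,_=cv2.findContours(m,cv2.RETR_EXTERNAL,cv2.CHAIN_APPROX_NONE)
    (u,v),(w,h),a=cv2.minAreaRect(max(cs,key=cv2.contourArea))
    B=cv2.boxPoints(((u,v),(w,h),a)); P=np.c_[c[0]+half-B[:,1]*s,c[1]+half-B[:,0]*s]
    e=P[1]-P[0]; f=P[2]-P[1]; L=e if np.hypot(*e)>np.hypot(*f) else f
    return P.mean(0),np.degrees(np.arctan2(L[1],L[0]))%180,np.round(sorted([w*s,h*s]),1),o,m
E
python3 - <<'E'
from h import *
_,a=load('w1');_,b=load('w2')
t={'green':((193,200),(422,130)),'grey':((274,192),(496,129)),'white':((282,94),(504,41))}
out=[]
for n,(p,q) in t.items():
    print(n,np.round(tri((a,p),(b,q)),1))
    for fn,d,uv in(('w1',a,p),('w2',b,q)):
        c=atz(d,uv,10)[:2]
        r=rect(fn,c,10); c=r[0]; r=rect(fn,c,10); print('  ',fn,np.round(r[0],1),np.round(r[1],1),r[2])
        out.append(np.hstack([r[3],cv2.cvtColor(r[4]*255,cv2.COLOR_GRAY2BGR)]))
c=atz(b,(232,133),6)[:2]
for tol in(14,25,35):
    r=rect('w2',c,6,tol=tol); print('pad',np.round(r[0],1),np.round(r[1],1),r[2])
out.append(np.hstack([r[3],cv2.cvtColor(r[4]*255,cv2.COLOR_GRAY2BGR)]))
for n,uv,z in[('cornerNeg',(315,75),6),('cornerPos',(248,230),6),('pivot',(187,211),69),('knobtop',(300,237),103),('barend',(357,244),62),('wellTL',(91,4),16),('wellBL',(44,138),16)]:print(n,np.round(atz(b,uv,z),1))
for n,uv,z in[('blue',(384,105),52),('yel',(403,201),52),('blueposttop',(387,104),74),('yelposttop',(404,203),74),('post3top',(460,141),74)]:print(n,np.round(atz(a,uv,z),1))
for n,uv,z in[('blueposttop',(599,65),74),('yelposttop',(607,147),74)]:print(n,np.round(atz(b,uv,z),1))
for n,p,q in [('blueposttop',(387,104),(599,65)),('yelposttop',(404,203),(607,147))]: print('tri',n,np.round(tri((a,p),(b,q)),1))
cv2.imwrite('pics/o.png',cv2.resize(np.vstack([np.hstack(out[i:i+2]) for i in(0,2,4)]+[np.hstack([out[6],out[6]*0])]),(576,576)))
E
```

```text
green [549.4  45.5   6.4]
   w1 [548.7  44.2] 12.5 [47.6 63.1]
   w2 [549.2  44.4] 12.1 [47.8 62.9]
grey [541.8 144.1   3.2]
   w1 [540.8 145.3] 0.0 [119.5 119.5]
   w2 [543.1 141.3] 0.0 [119.5 119.5]
white [428.  155.5   4.7]
   w1 [427.2 154.4] 19.7 [46.4 60.4]
   w2 [428.3 153.5] 19.7 [47.  60.5]
pad [ 555.4 -188. ] 65.9 [69.5 72.9]
pad [ 567.7 -179. ] 90.0 [ 96. 107.]
pad [ 556.  -172.8] 0.0 [119.5 119.5]
cornerNeg [490.8 -77.7   6. ]
cornerPos [ 671.1 -157.8    6. ]
pivot [ 634.2 -210.    69. ]
knobtop [652.7 -91.  103. ]
barend [671.6 -33.7  62. ]
wellTL [ 367.4 -364.2   16. ]
wellBL [ 538.5 -442.4   16. ]
blue [444.5 262.5  52. ]
yel [543.9 284.4  52. ]
blueposttop [445.3 261.5  74. ]
yelposttop [542.  280.3  74. ]
post3top [478.1 336.9  74. ]
blueposttop [450.5 254.8  74. ]
yelposttop [548.1 271.1  74. ]
tri blueposttop [445.9 263.8  63.9]
tri yelposttop [546.1 284.3  59.5]
```

View pics/o.png

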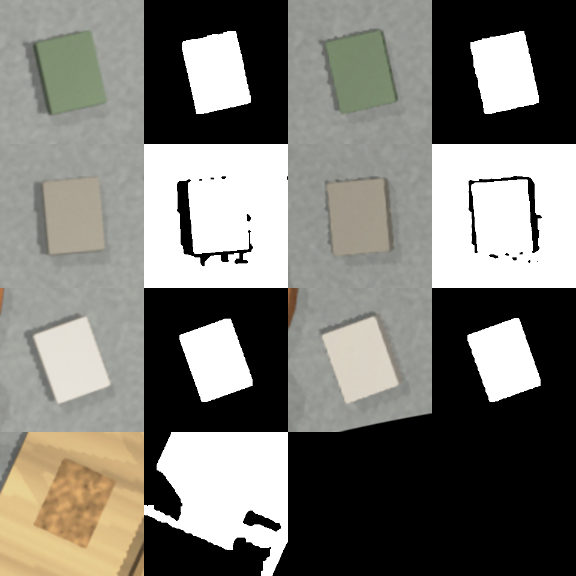

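The rectified crops show clean tile tops. Only the grey tile and pad masks leak, so I'll refine those two and the bobbin rings.

```bash
python3 - <<'E'
from h import *
for fn,c in(('w1',(541,145)),('w2',(542,144))):
  for tol in (4,6,8):
    r=rect(fn,c,10,tol=tol); print('grey',fn,tol,np.round(r[0],1),np.round(r[1],1),r[2])
# pad
o=ortho('w2',500,610,-230,-120,6,0.5); lab=cv2.cvtColor(cv2.GaussianBlur(o,(0,0),3),cv2.COLOR_BGR2LAB).astype(float)
n=110; ref=lab[n-30:n+30,n-30:n+30].reshape(-1,3).mean(0); print(ref, lab[190,90],lab[40,170],lab[110,200])
a=lab[...,1].astype(np.uint8); th,m=cv2.threshold(a,0,255,cv2.THRESH_OTSU)
m=cv2.morphologyEx(m,cv2.MORPH_OPEN,np.ones((15,15))); k,l,_,_=cv2.connectedComponentsWithStats(m); m=(l==l[n,n]).astype(np.uint8)
cs,_=cv2.findContours(m,0,1); q=cv2.minAreaRect(max(cs,key=cv2.contourArea)); print(th,'pad',610-q[0][1]*.5,-120-q[0][0]*.5,q[1],q[2])
for nm,c,lo,hi in(('blue',(444.5,262.5),(100,120,60),(125,255,255)),('yel',(544,284),(20,120,60),(35,255,255))):
  for fn in('w1','w2'):
    x,y=c;o=ortho(fn,x-45,x+45,y-45,y+45,52,.5);m=cv2.inRange(cv2.cvtColor(o,cv2.COLOR_BGR2HSV),lo,hi)
    k,l,st,_=cv2.connectedComponentsWithStats(m); i=1+st[1:,4].argmax(); cs,_=cv2.findContours((l==i).astype(np.uint8),0,1); h=cv2.convexHull(max(cs,key=cv2.contourArea))
    e=cv2.fitEllipse(h); print(nm,fn,x+45-e[0][1]*.5,y+45-e[0][0]*.5,np.array(e[1])*.5)
E
```

```text
grey w1 4 [541.1 143.3] 5.2 [45.7 59.8]
grey w1 6 [541.1 143.4] 5.2 [46.  59.9]
grey w1 8 [541.2 143.1] 4.8 [47.3 60.2]
grey w2 4 [542.  142.5] 4.6 [46.2 59.8]
grey w2 6 [541.6 142.5] 4.5 [46.4 60.8]
grey w2 8 [541.6 142.5] 5.2 [46.7 61.3]
[160.74388889 137.82222222 160.90055556] [211. 129. 161.] [188. 133. 159.] [193. 133. 160.]
134.0 pad 556.7486724853516 -175.56543731689453 (98.41742706298828, 125.86636352539062) 24.362455368041992
blue w1 444.33908462524414 263.18824768066406 [48.58192825 48.84526062]
blue w2 445.73868560791016 260.8858947753906 [48.69840622 51.30470657]
yel w1 543.388126373291 281.69178771972656 [50.11408234 57.76281357]
yel w2 547.0708160400391 280.39804458618164 [51.22825241 54.7020607 ]
```

Now to pick the tiles, green first, rotating to its yaw and descending partway.

jog_arm(
  series=[
    {"offset": [0.362, 0.478, 0.45], "rot": [0, 0, 0], "grip": 78},
    {"offset": [0.362, 0.478, 0.45], "rot": [0, 0, 0], "grip": 78},
    {"offset": [0.362, 0.478, 0.45], "rot": [0, 0, 0], "grip": 78},
    {"offset": [0.362, 0.478, 0.45], "rot": [0, 0, 0], "grip": 78},
    {"offset": [0.362, 0.478, 0.45], "rot": [0, 0, 0], "grip": 78},
  ],
)

```text
time: 3.25
ee_pos: [548.2, 44.1, 337.7]
ee_rot: [-0.001, 1.0, 0.0, 0.0]
ft_force: [0.6, -0.6, -0.2]
grip_width: 0.821
grasp_force: 0.0
```

jog_arm(
  series=[
    {"offset": [0, 0, 0.9], "rot": [0, 0, -0.77], "grip": 78},
    {"offset": [0, 0, 0.9], "rot": [0, 0, -0.77], "grip": 78},
    {"offset": [0, 0, 0.35], "rot": [0, 0, 0], "grip": 78},
    {"offset": [0, 0, 0], "rot": [0, 0, 0], "grip": 78},
    {"offset": [0, 0, 0], "rot": [0, 0, 0], "grip": 78},
  ],
)

```text
time: 3.75
ee_pos: [549.6, 42.9, 231.5]
ee_rot: [-0.108, 0.994, -0.0, 0.0]
ft_force: [-0.0, -0.2, -0.3]
grip_width: 0.821
grasp_force: 0.0
```

```bash
cat >> h.py <<'E'
def go(x,y,z,yaw=None):
    """units to jog from the measured pose to TCP x,y,z; yaw = deg of tool y from world +y, ccw"""
    s=robot.state(); M=R.from_quat(s['ee_rot']).as_matrix(); p=np.array(s['ee_pos'])
    cy=np.degrees(np.arctan2(-M[0,1],M[1,1])); tilt=np.degrees(np.arccos(-M[2,2]))
    off=M.T@(np.array([x,y,z])-p)/50
    print('t',round(s['time'],2),'pos',np.round(p,1),'yaw %.1f tilt %.2f'%(cy,tilt),'off',np.round(off,3),'rotz',None if yaw is None else round((cy-yaw)/8,3),'F',np.round(s['ft_force'],1),'w',round(s['grip_width']*95,1),'gf',round(s['grasp_force'],1))
def see(name,fn): c,d=snap(name,fn); return d
E
python3 - <<'E'
from h import *
go(549,44.3,193,12.3); see('wrist','w3')
for c in((549,44.3),): r=rect('w3',c,10,tol=14); print(r[0],r[1],r[2]); cv2.imwrite('pics/o3.png',np.hstack([r[3],cv2.cvtColor(r[4]*255,8)]))
E
```

```text
t 3.75 pos [549.6  42.9 231.5] yaw 12.4 tilt 0.04 off [0.006 0.03  0.77 ] rotz 0.009 F [-0.  -0.2 -0.3] w 78.0 gf 0.0
[539.961    41.89878] 102.09476 [40.8 47.4]
```

View pics/w3.png

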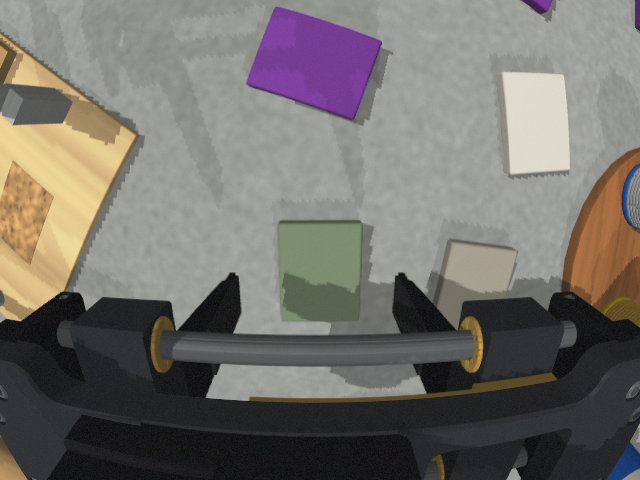

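The tile is square between the fingers (cols 279-361, rows 222-321). Checking its centre along the fingers' width.

```bash
python3 - <<'E'
from h import *
_,d=load('w3')
for uv in((279,222),(362,222),(361,321),(281,321)): print(np.round(atz(d,uv,10),1))
P=np.mean([atz(d,uv,10) for uv in((279,222),(362,222),(361,321),(281,321))],0);print(P)
E
```

```text
[524.   15.7  10. ]
[514.1  61.1  10. ]
[574.7  76.2  10. ]
[585.1  28.1  10. ]
[549.4522897   45.26128085  10.        ]
```

jog_arm(
  series=[
    {"offset": [0, 0.036, 0.39], "rot": [0, 0, 0], "grip": 78},
    {"offset": [0, 0, 0.38], "rot": [0, 0, 0], "grip": 78},
    {"offset": [0, 0, 0], "rot": [0, 0, 0], "grip": 78},
    {"offset": [0, 0, 0], "rot": [0, 0, 0], "grip": 40},
    {"offset": [0, 0, 0], "rot": [0, 0, 0], "grip": 40},
  ],
)

```text
time: 4.3
ee_pos: [550.1, 44.0, 194.4]
ee_rot: [-0.107, 0.994, -0.0, 0.002]
ft_force: [-0.7, -0.2, -0.3]
grip_width: 0.707
grasp_force: 0.0
```

jog_arm(
  series=[
    {"offset": [0, 0, 0], "rot": [0, 0, 0], "grip": 40},
    {"offset": [0, 0, 0], "rot": [0, 0, 0], "grip": 40},
    {"offset": [0, 0, 0], "rot": [0, 0, 0], "grip": 40},
    {"offset": [0, 0, -0.5], "rot": [0, 0, 0], "grip": 40},
    {"offset": [0, 0, -0.9], "rot": [0, 0, 0], "grip": 40},
  ],
)

```text
time: 4.8
ee_pos: [547.1, 44.0, 258.9]
ee_rot: [-0.107, 0.994, 0.001, -0.005]
ft_force: [0.6, 0.4, -0.6]
grip_width: 0.503
grasp_force: 30.0
```

jog_arm(
  series=[
    {"offset": [0, 0, -0.9], "rot": [0, 0, 0], "grip": 40},
    {"offset": [0, 0, -0.7], "rot": [0, 0, 0], "grip": 40},
    {"offset": [0, 0, 0], "rot": [0, 0, 0], "grip": 40},
    {"offset": [0, 0, 0], "rot": [0, 0, 0], "grip": 40},
    {"offset": [0, 0, 0], "rot": [0, 0, 0], "grip": 40},
  ],
)

```text
time: 5.3
ee_pos: [548.4, 44.0, 340.2]
ee_rot: [-0.107, 0.994, 0.0, -0.002]
ft_force: [0.3, -0.3, -1.3]
grip_width: 0.501
grasp_force: 30.0
```

```bash
python3 - <<'E'
from h import *
go(556.7,-175.6,300,-24.36)
E
```

```text
t 5.3 pos [548.4  44.  340.2] yaw 12.3 tilt 0.20 off [ 0.771 -4.328  0.803] rotz 4.585 F [ 0.3 -0.3 -1.3] w 47.6 gf 30.0
```

Gripped at 47.6 mm. Next I'll carry it to a spot beside the pad where the wrist camera can measure the pad.

jog_arm(
  series=[
    {"offset": [-0.167, -0.95, 0], "rot": [0, 0, 0], "grip": 40},
    {"offset": [-0.167, -0.95, 0], "rot": [0, 0, 0], "grip": 40},
    {"offset": [-0.167, -0.95, 0], "rot": [0, 0, 0], "grip": 40},
    {"offset": [-0.167, -0.95, 0], "rot": [0, 0, 0], "grip": 40},
    {"offset": [-0.167, -0.95, 0], "rot": [0, 0, 0], "grip": 40},
  ],
)

```text
time: 5.8
ee_pos: [640.4, -180.8, 339.0]
ee_rot: [-0.107, 0.994, 0.001, -0.002]
ft_force: [-0.2, 0.7, -0.1]
grip_width: 0.498
grasp_force: 30.0
```

jog_arm(
  series=[
    {"offset": [0, -0.77, 0], "rot": [0, 0, 0], "grip": 40},
    {"offset": [0, 0, 0], "rot": [0, 0, 0.917], "grip": 40},
    {"offset": [0, 0, 0], "rot": [0, 0, 0.917], "grip": 40},
    {"offset": [0, 0, 0], "rot": [0, 0, 0.917], "grip": 40},
    {"offset": [0, 0, 0], "rot": [0, 0, 0.917], "grip": 40},
  ],
)

```text
time: 6.3
ee_pos: [648.2, -216.8, 338.7]
ee_rot: [0.151, 0.989, 0.001, -0.003]
ft_force: [0.3, 0.7, -0.9]
grip_width: 0.501
grasp_force: 30.0
```

jog_arm(
  series=[
    {"offset": [0, 0, 0], "rot": [0, 0, 0.917], "grip": 40},
    {"offset": [0, 0, 0], "rot": [0, 0, 0], "grip": 40},
    {"offset": [0, 0, 0], "rot": [0, 0, 0], "grip": 40},
    {"offset": [0, 0, 0], "rot": [0, 0, 0], "grip": 40},
    {"offset": [0, 0, 0], "rot": [0, 0, 0], "grip": 40},
  ],
)

```text
time: 6.8
ee_pos: [648.7, -216.7, 341.8]
ee_rot: [0.21, 0.978, 0.0, -0.0]
ft_force: [-0.6, 0.4, -0.9]
grip_width: 0.499
grasp_force: 30.0
```

```bash
python3 - <<'E'
from h import *
go(556.7,-175.6,300,-24.36); see('wrist','w4')
E
```

```text
t 6.8 pos [ 648.7 -216.7  341.8] yaw -24.3 tilt 0.04 off [ 2.014 -0.008  0.837] rotz 0.008 F [-0.6  0.4 -0.9] w 47.4 gf 30.0
```

View pics/w4.png

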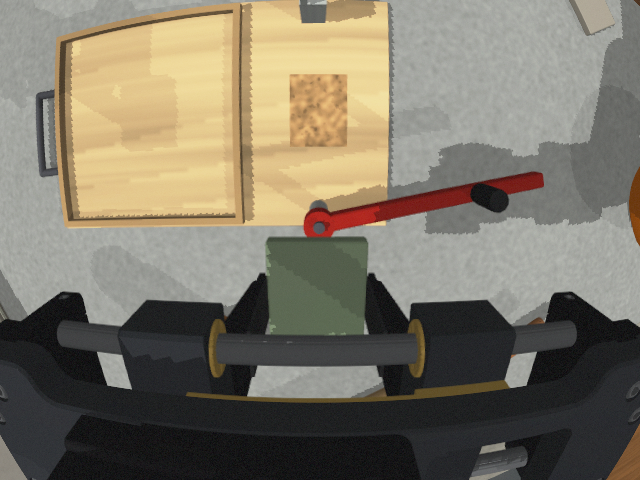

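The pad shows at cols 290-348, rows 74-146, square to the tool. The held tile's front edge is at row 238, cols 266-367.

```bash
python3 - <<'E'
from h import *
_,d=load('w4')
C=[(290,74),(348,74),(347.5,146),(290,146)]
P=np.array([atz(d,u,6) for u in C]); print(np.round(P,1),P.mean(0),[np.hypot(*(P[i]-P[i-1])[:2]) for i in range(4)])
o=ortho('w4',500,610,-230,-120,6,0.5)
a=cv2.cvtColor(cv2.GaussianBlur(o,(0,0),3),cv2.COLOR_BGR2LAB)[...,1]; th,m=cv2.threshold(a,0,255,cv2.THRESH_OTSU)
m=cv2.morphologyEx(m,cv2.MORPH_OPEN,np.ones((15,15))); k,l,_,_=cv2.connectedComponentsWithStats(m); m=(l==l[110,110]).astype(np.uint8)
cs,_=cv2.findContours(m,0,1); q=cv2.minAreaRect(max(cs,key=cv2.contourArea)); print(th,'pad',610-q[0][1]*.5,-120-q[0][0]*.5,q[1],q[2])
z=d['ee_pos'][2]-193.5+10
T=np.array([atz(d,u,z) for u in((266,238),(367.5,238))]); M=R.from_quat(d['ee_rot']).as_matrix()
print('tile front in tool',(T-d['ee_pos'])@M)
print('pivot top',atz(d,(319,228),69),'knob top',atz(d,(497,200),103),'tip',atz(d,(543,180),62))
E
```

```text
[[ 519.  -183.4    6. ]
 [ 539.  -139.2    6. ]
 [ 595.3 -164.9    6. ]
 [ 575.3 -209.1    6. ]] [ 557.13141582 -174.12492823    6.        ] [np.float64(61.856756481401405), np.float64(48.50170978326991), np.float64(61.89049752291576), np.float64(48.51633745199864)]
132.0 pad 564.3712692260742 -165.10414123535156 (178.09756469726562, 136.58770751953125) 23.552263259887695
tile front in tool [[ 32.11858532 -24.0377118  183.52255975]
 [ 32.06797774  22.74852773 183.52136168]]
pivot top [ 635.91104486 -210.00193179   69.        ] knob top [658.00017787 -93.57649914 103.        ] tip [674.32671953 -30.52554002  62.        ]
```

jog_arm(
  series=[
    {"offset": [0.9, 0.02, 0], "rot": [0, 0, 0], "grip": 40},
    {"offset": [0.9, 0, 0], "rot": [0, 0, 0], "grip": 40},
    {"offset": [0.2, 0, 0.5], "rot": [0, 0, 0], "grip": 40},
    {"offset": [0, 0, 0.9], "rot": [0, 0, 0], "grip": 40},
    {"offset": [0, 0, 0.9], "rot": [0, 0, 0], "grip": 40},
  ],
)

```text
time: 7.35
ee_pos: [558.1, -174.5, 228.0]
ee_rot: [0.211, 0.978, -0.0, 0.002]
ft_force: [0.4, 0.2, -0.4]
grip_width: 0.501
grasp_force: 30.0
```

jog_arm(
  series=[
    {"offset": [0, 0, 0.23], "rot": [0, 0, 0], "grip": 40},
    {"offset": [0, 0, 0], "rot": [0, 0, 0], "grip": 40},
    {"offset": [0, 0, 0], "rot": [0, 0, 0], "grip": 40},
    {"offset": [0, 0, 0], "rot": [0, 0, 0], "grip": 40},
    {"offset": [0, 0, 0], "rot": [0, 0, 0], "grip": 40},
  ],
)

```text
time: 7.85
ee_pos: [559.1, -175.0, 218.3]
ee_rot: [0.211, 0.977, -0.0, 0.002]
ft_force: [0.2, -0.2, -0.7]
grip_width: 0.498
grasp_force: 30.0
```

```bash
python3 - <<'E'
from h import *
go(558,-174.5,200,-24.4)
E
```

```text
t 7.85 pos [ 559.1 -175.   218.3] yaw -24.4 tilt 0.25 off [ 0.026 -0.     0.366] rotz 0.005 F [ 0.2 -0.2 -0.7] w 47.3 gf 30.0
```

jog_arm(
  series=[
    {"offset": [0.026, 0, 0.2], "rot": [0, 0, 0], "grip": 40},
    {"offset": [0, 0, 0.16], "rot": [0, 0, 0], "grip": 40},
    {"offset": [0, 0, 0], "rot": [0, 0, 0], "grip": 40},
    {"offset": [0, 0, 0], "rot": [0, 0, 0], "grip": 40},
    {"offset": [0, 0, 0], "rot": [0, 0, 0], "grip": 40},
  ],
)

```text
time: 8.35
ee_pos: [557.1, -174.1, 198.0]
ee_rot: [0.211, 0.977, -0.0, 0.0]
ft_force: [0.2, -0.7, 2.5]
grip_width: 0.502
grasp_force: 30.0
```

jog_arm(
  series=[
    {"offset": [0, 0, 0], "rot": [0, 0, 0], "grip": 60},
    {"offset": [0, 0, 0], "rot": [0, 0, 0], "grip": 72},
    {"offset": [0, 0, 0], "rot": [0, 0, 0], "grip": 72},
    {"offset": [0, 0, -0.5], "rot": [0, 0, 0], "grip": 72},
    {"offset": [0, 0, -0.9], "rot": [0, 0, 0], "grip": 72},
  ],
)

```text
time: 8.85
ee_pos: [555.0, -173.3, 263.8]
ee_rot: [0.211, 0.977, 0.001, -0.005]
ft_force: [0.5, 0.8, 0.5]
grip_width: 0.751
grasp_force: 0.0
```

jog_arm(
  series=[
    {"offset": [0, 0, -0.9], "rot": [0, 0, 0], "grip": 72},
    {"offset": [-0.7, 0, -0.6], "rot": [0, 0, 0], "grip": 72},
    {"offset": [-0.9, 0, 0], "rot": [0, 0, 0], "grip": 72},
    {"offset": [0, 0, 0], "rot": [0, 0, 0], "grip": 72},
    {"offset": [0, 0, 0], "rot": [0, 0, 0], "grip": 72},
  ],
)

```text
time: 9.35
ee_pos: [630.0, -207.2, 341.3]
ee_rot: [0.211, 0.977, 0.0, -0.001]
ft_force: [0.2, 0.6, -0.1]
grip_width: 0.76
grasp_force: 0.0
```

```bash
python3 - <<'E'
from h import *
go(541.4,143,300,5); d=see('wrist','w5')
r=rect('w5',(558,-174.5),16); print(r[0],r[1],r[2]); 
for n in('scene','side'):
    see(n,n+'5'); r=rect(n+'5',(558,-174.5),16); print(n,r[0],r[1],r[2])
cv2.imwrite('pics/o5.png',np.hstack([ortho('w5',500,620,-240,-110,6,.33)]))
E
```

```text
t 9.35 pos [ 630.  -207.2  341.3] yaw -24.4 tilt 0.14 off [4.502 5.649 0.838] rotz -3.671 F [ 0.2  0.6 -0.1] w 72.2 gf 0.0
[ 556.7181  -174.90651] 155.48033 [47.9 62.1]
scene [ 558.83136 -171.86461] 156.1135 [47.6 63.5]
side [ 556.397   -173.58061] 153.6767 [47.8 64.4]
```

View pics/w5.png

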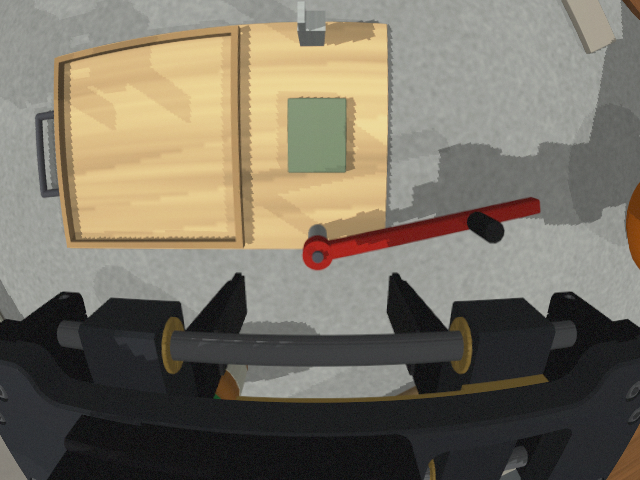

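The green tile sits flush over the pad (no cork showing; cols 288-347, rows 98-172), within 1 mm. Next, the grey tile.

jog_arm(
  series=[
    {"offset": [0.563, 0.706, 0], "rot": [0, 0, 0], "grip": 76},
    {"offset": [0.563, 0.706, 0], "rot": [0, 0, 0], "grip": 76},
    {"offset": [0.563, 0.706, 0], "rot": [0, 0, 0], "grip": 76},
    {"offset": [0.563, 0.706, 0], "rot": [0, 0, 0], "grip": 76},
    {"offset": [0.563, 0.706, 0], "rot": [0, 0, 0], "grip": 76},
  ],
)

```text
time: 10.0
ee_pos: [572.5, 13.5, 342.8]
ee_rot: [0.211, 0.977, 0.0, 0.0]
ft_force: [0.2, 0.1, 0.6]
grip_width: 0.801
grasp_force: 0.0
```

jog_arm(
  series=[
    {"offset": [0.563, 0.706, 0], "rot": [0, 0, 0], "grip": 76},
    {"offset": [0.563, 0.706, 0], "rot": [0, 0, 0], "grip": 76},
    {"offset": [0.563, 0.706, 0.2], "rot": [0, 0, 0], "grip": 76},
    {"offset": [0, 0, 0.5], "rot": [0, 0, -0.918], "grip": 76},
    {"offset": [0, 0, 0.5], "rot": [0, 0, -0.918], "grip": 76},
  ],
)

```text
time: 10.5
ee_pos: [539.7, 144.8, 283.1]
ee_rot: [0.08, 0.997, 0.0, 0.001]
ft_force: [0.5, -0.4, -0.1]
grip_width: 0.796
grasp_force: 0.0
```

jog_arm(
  series=[
    {"offset": [0, 0, 0.5], "rot": [0, 0, -0.918], "grip": 76},
    {"offset": [0, 0, 0.5], "rot": [0, 0, -0.918], "grip": 76},
    {"offset": [0, 0, 0], "rot": [0, 0, 0], "grip": 76},
    {"offset": [0, 0, 0], "rot": [0, 0, 0], "grip": 76},
    {"offset": [0, 0, 0], "rot": [0, 0, 0], "grip": 76},
  ],
)

```text
time: 11.0
ee_pos: [541.5, 143.2, 234.7]
ee_rot: [-0.043, 0.999, 0.0, 0.001]
ft_force: [0.6, 0.2, 0.2]
grip_width: 0.798
grasp_force: 0.0
```

```bash
python3 - <<'E'
from h import *
go(541.4,143,193,5); d=see('wrist','w6')
for n in('scene','side'): see(n,n+'6')
for tol in(6,8): r=rect('w6',(541.4,143),10,tol=tol); print(r[0],r[1],r[2])
r=rect('w6',(428,154),10); print('white',r[0],r[1],r[2])
# brute-force model fit of grey edges
o=ortho('w6',491,591,93,193,10,.5); cv2.imwrite('pics/o6.png',cv2.resize(o,(400,400)))
E
```

```text
t 11.0 pos [541.5 143.2 234.7] yaw 4.9 tilt 0.17 off [ 0.004 -0.003  0.833] rotz -0.011 F [0.6 0.2 0.2] w 75.8 gf 0.0
[542.1104  143.01863] 5.063629 [46.5 61.1]
[542.1839  142.71503] 4.289139 [46.6 61.7]
white [426.7 154.4] 18.434998 [ 5.7 13. ]
```

View pics/o6.png

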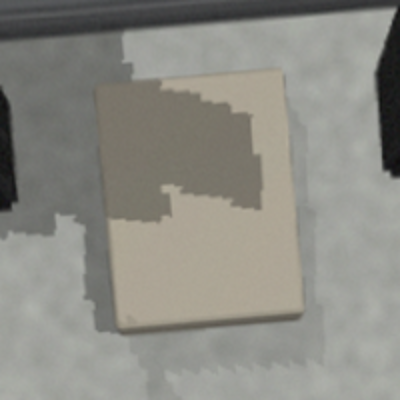

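Grey tile is centred at (541,143), matching the estimate. Grasp it.

jog_arm(
  series=[
    {"offset": [0, 0, 0.42], "rot": [0, 0, 0], "grip": 76},
    {"offset": [0, 0, 0.41], "rot": [0, 0, 0], "grip": 76},
    {"offset": [0, 0, 0], "rot": [0, 0, 0], "grip": 76},
    {"offset": [0, 0, 0], "rot": [0, 0, 0], "grip": 40},
    {"offset": [0, 0, 0], "rot": [0, 0, 0], "grip": 40},
  ],
)

```text
time: 11.65
ee_pos: [541.3, 143.2, 191.9]
ee_rot: [-0.044, 0.999, 0.0, 0.0]
ft_force: [0.2, 0.1, -0.2]
grip_width: 0.683
grasp_force: 0.0
```

jog_arm(
  series=[
    {"offset": [0, 0, 0], "rot": [0, 0, 0], "grip": 40},
    {"offset": [0, 0, 0], "rot": [0, 0, 0], "grip": 40},
    {"offset": [0, 0, -0.5], "rot": [0, 0, 0], "grip": 40},
    {"offset": [0, 0, -0.9], "rot": [0, 0, 0], "grip": 40},
    {"offset": [0, 0, -0.9], "rot": [0, 0, 0], "grip": 40},
  ],
)

```text
time: 12.15
ee_pos: [540.4, 143.0, 306.3]
ee_rot: [-0.044, 0.999, -0.0, -0.002]
ft_force: [0.3, 0.3, -0.4]
grip_width: 0.5
grasp_force: 30.0
```

jog_arm(
  series=[
    {"offset": [0, 0, -0.7], "rot": [0, 0, 0], "grip": 40},
    {"offset": [0, 0, 0], "rot": [0, 0, 0.918], "grip": 40},
    {"offset": [0, 0, 0], "rot": [0, 0, 0.918], "grip": 40},
    {"offset": [0, 0, 0], "rot": [0, 0, 0.918], "grip": 40},
    {"offset": [0, 0, 0], "rot": [0, 0, 0.918], "grip": 40},
  ],
)

```text
time: 12.65
ee_pos: [540.8, 143.1, 341.1]
ee_rot: [0.214, 0.977, -0.0, -0.0]
ft_force: [-0.1, 0.2, -0.3]
grip_width: 0.499
grasp_force: 30.0
```

```bash
python3 - <<'E'
from h import *
go(557.6,-174.3,342,-24.4)
for n in('scene','side'):
    see(n,n+'7')
    for k in('0','7'):
        im,d=load(n+k); c=(428,154); r=rect(n+k,c,10,half=70); print(n,k,'white',np.round(r[0],1),r[1],r[2])
E
```

```text
t 12.65 pos [540.8 143.1 341.1] yaw -24.7 tilt 0.02 off [-2.954 -5.629 -0.017] rotz -0.033 F [-0.1  0.2 -0.3] w 47.4 gf 30.0
scene 0 white [429.9 157.3] 19.983109 [46.2 60.3]
scene 7 white [428.2 154.2] 0.0 [139.5 139.5]
side 0 white [428.4 154.9] 19.440033 [45.4 59.1]
side 7 white [443.9 139.3] 20.46228 [61.6 69.3]
```

White's segmentation changed, so I'll check for a knock or occlusion.

```bash
python3 - <<'E'
from h import *
a,_=load('scene7');b,_=load('side7')
cv2.imwrite('pics/c7.png',np.hstack([cv2.resize(a[220:380,320:450],(390,480)),cv2.resize(b[220:380,300:430],(390,480))]))
E
```

```text
(no output)
```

View pics/c7.png

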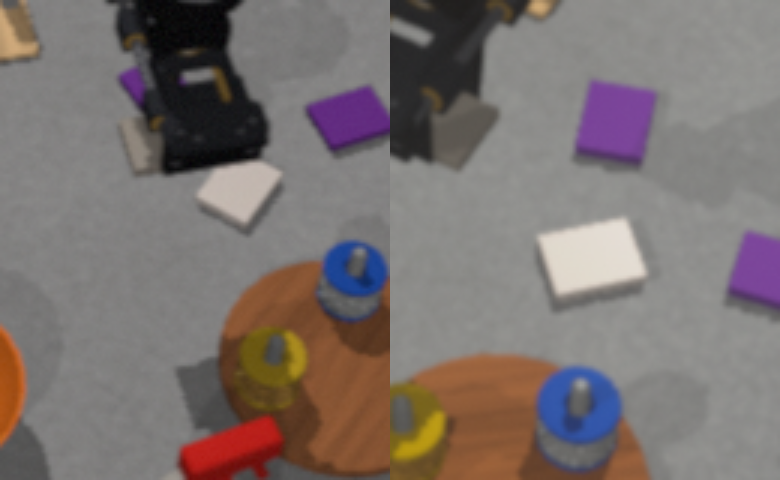

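The white tile has been knocked to about side-view pixel (367,306); I'll re-measure it later. For now, place the grey one.

jog_arm(
  series=[
    {"offset": [-0.422, -0.804, 0], "rot": [0, 0, -0.033], "grip": 40},
    {"offset": [-0.422, -0.804, 0], "rot": [0, 0, 0], "grip": 40},
    {"offset": [-0.422, -0.804, 0], "rot": [0, 0, 0], "grip": 40},
    {"offset": [-0.422, -0.804, 0], "rot": [0, 0, 0], "grip": 40},
    {"offset": [-0.422, -0.804, 0], "rot": [0, 0, 0], "grip": 40},
  ],
)

```text
time: 13.25
ee_pos: [554.8, -85.2, 341.3]
ee_rot: [0.207, 0.978, 0.0, 0.0]
ft_force: [0.6, 0.6, -0.9]
grip_width: 0.499
grasp_force: 30.0
```

jog_arm(
  series=[
    {"offset": [-0.422, -0.804, 0], "rot": [0, 0, 0], "grip": 40},
    {"offset": [-0.422, -0.804, 0], "rot": [0, 0, 0], "grip": 40},
    {"offset": [0, 0, 0.8], "rot": [0, 0, 0], "grip": 40},
    {"offset": [0, 0, 0.8], "rot": [0, 0, 0], "grip": 40},
    {"offset": [0, 0, 0.75], "rot": [0, 0, 0], "grip": 40},
  ],
)

```text
time: 13.75
ee_pos: [560.5, -174.7, 222.4]
ee_rot: [0.208, 0.978, -0.0, 0.0]
ft_force: [0.0, -0.2, -1.7]
grip_width: 0.503
grasp_force: 30.0
```

jog_arm(
  series=[
    {"offset": [0, 0, 0], "rot": [0, 0, 0], "grip": 40},
    {"offset": [0, 0, 0], "rot": [0, 0, 0], "grip": 40},
    {"offset": [0, 0, 0], "rot": [0, 0, 0], "grip": 40},
    {"offset": [0, 0, 0], "rot": [0, 0, 0], "grip": 40},
    {"offset": [0, 0, 0], "rot": [0, 0, 0], "grip": 40},
  ],
)

```text
time: 14.25
ee_pos: [561.6, -174.2, 226.1]
ee_rot: [0.208, 0.978, -0.0, 0.002]
ft_force: [0.4, -0.4, -0.9]
grip_width: 0.499
grasp_force: 30.0
```

```bash
python3 - <<'E'
from h import *
go(557.6,-174.3,208,-24.4)
E
```

```text
t 14.25 pos [ 561.6 -174.2  226.1] yaw -24.1 tilt 0.22 off [ 0.074 -0.034  0.361] rotz 0.042 F [ 0.4 -0.4 -0.9] w 47.4 gf 30.0
```

jog_arm(
  series=[
    {"offset": [0.074, -0.034, 0.18], "rot": [0, 0, 0.042], "grip": 40},
    {"offset": [0, 0, 0.17], "rot": [0, 0, 0], "grip": 40},
    {"offset": [0, 0, 0], "rot": [0, 0, 0], "grip": 40},
    {"offset": [0, 0, 0], "rot": [0, 0, 0], "grip": 40},
    {"offset": [0, 0, 0], "rot": [0, 0, 0], "grip": 40},
  ],
)

```text
time: 14.75
ee_pos: [556.9, -174.3, 206.9]
ee_rot: [0.212, 0.977, -0.0, 0.0]
ft_force: [-1.0, 0.4, 5.7]
grip_width: 0.5
grasp_force: 30.0
```

```bash
python3 - <<'E'
from h import *
go(557.6,-174.3,208,-24.4)
E
```

```text
t 14.75 pos [ 556.9 -174.3  206.9] yaw -24.4 tilt 0.03 off [-0.013  0.005 -0.022] rotz -0.003 F [-1.   0.4  5.7] w 47.5 gf 30.0
```

jog_arm(
  series=[
    {"offset": [0, 0, 0], "rot": [0, 0, 0], "grip": 60},
    {"offset": [0, 0, 0], "rot": [0, 0, 0], "grip": 72},
    {"offset": [0, 0, 0], "rot": [0, 0, 0], "grip": 72},
    {"offset": [0, 0, -0.5], "rot": [0, 0, 0], "grip": 72},
    {"offset": [0, 0, -0.9], "rot": [0, 0, 0], "grip": 72},
  ],
)

```text
time: 15.25
ee_pos: [555.0, -173.4, 272.2]
ee_rot: [0.212, 0.977, 0.001, -0.005]
ft_force: [0.1, -0.6, 0.3]
grip_width: 0.756
grasp_force: 0.0
```

jog_arm(
  series=[
    {"offset": [0, 0, -0.9], "rot": [0, 0, 0], "grip": 72},
    {"offset": [0.403, 0.771, -0.4], "rot": [0, 0, 0], "grip": 72},
    {"offset": [0.403, 0.771, 0], "rot": [0, 0, 0], "grip": 72},
    {"offset": [0.403, 0.771, 0], "rot": [0, 0, 0], "grip": 72},
    {"offset": [0.403, 0.771, 0], "rot": [0, 0, 0], "grip": 72},
  ],
)

```text
time: 15.75
ee_pos: [546.6, 1.1, 341.3]
ee_rot: [0.212, 0.977, 0.0, 0.0]
ft_force: [0.4, 0.3, -0.7]
grip_width: 0.756
grasp_force: 0.0
```

jog_arm(
  series=[
    {"offset": [0.403, 0.771, 0], "rot": [0, 0, 0], "grip": 72},
    {"offset": [0.403, 0.771, 0], "rot": [0, 0, 0], "grip": 72},
    {"offset": [0.403, 0.771, 0], "rot": [0, 0, 0], "grip": 72},
    {"offset": [0, 0, 0], "rot": [0, 0, 0], "grip": 72},
    {"offset": [0, 0, 0], "rot": [0, 0, 0], "grip": 72},
  ],
)

```text
time: 16.25
ee_pos: [539.6, 130.7, 340.8]
ee_rot: [0.21, 0.978, -0.0, -0.0]
ft_force: [0.1, -0.8, 0.7]
grip_width: 0.756
grasp_force: 0.0
```

```bash
python3 - <<'E'
from h import *
go(541,143,300,0); see('wrist','w8'); see('scene','scene8'); see('side','side8')
_,d=load('side8'); c=atz(d,(367.3,306),10); print(c)
for fn in('w8','scene8','side8'):
    r=rect(fn,c[:2],10); r=rect(fn,r[0],10); print('white',fn,np.round(r[0],1),r[1],r[2])
for fn in('w8','scene8','side8'):
  for tol in(8,14,20): r=rect(fn,(557,-174.5),26,tol=tol); print('pile',fn,np.round(r[0],1),r[1],r[2])
E
```

```text
t 16.25 pos [539.6 130.7 340.8] yaw -24.3 tilt 0.05 off [0.076 0.237 0.815] rotz -3.038 F [ 0.1 -0.8  0.7] w 71.9 gf 0.0
[441.93987167 135.82430198  10.        ]
white w8 [442.4 131.3] 19.604089732281864 [46.7 60.6]
white scene8 [444.6 134.9] 19.798872510398922 [46.1 59.9]
white side8 [442.9 132.3] 19.44004078253562 [45.5 59. ]
pile w8 [ 545.8 -175.8] 90.0 [ 96.5 116.5]
pile w8 [ 557.2 -174.2] 0.0 [119.5 119.5]
pile w8 [ 557.2 -174.2] 0.0 [119.5 119.5]
pile scene8 [ 559.9 -172.1] 155.77225 [45.  61.5]
pile scene8 [ 559.9 -172.5] 156.0375 [47.2 63.6]
pile scene8 [ 560.  -172.8] 156.25049 [49.4 66.1]
pile side8 [ 557.2 -174.2] 0.0 [119.5 119.5]
pile side8 [ 566.6 -168.3] 20.323135 [22.4 63. ]
pile side8 [ 576.4 -168.6] 11.159943 [31.3 82. ]
```

jog_arm(
  series=[
    {"offset": [0.888, -0.39, 0], "rot": [0, 0, 0], "grip": 66},
    {"offset": [0.888, -0.39, 0], "rot": [0, 0, 0], "grip": 66},
    {"offset": [0, 0, 0.37], "rot": [0, 0, -0.915], "grip": 66},
    {"offset": [0, 0, 0.37], "rot": [0, 0, -0.915], "grip": 66},
    {"offset": [0, 0, 0.37], "rot": [0, 0, -0.915], "grip": 66},
  ],
)

```text
time: 16.9
ee_pos: [442.8, 129.9, 285.7]
ee_rot: [0.02, 1.0, 0.0, 0.001]
ft_force: [0.3, 0.3, -0.0]
grip_width: 0.687
grasp_force: 0.0
```

jog_arm(
  series=[
    {"offset": [0, 0, 0.37], "rot": [0, 0, -0.915], "grip": 66},
    {"offset": [0, 0, 0.37], "rot": [0, 0, -0.915], "grip": 66},
    {"offset": [0, 0, 0.37], "rot": [0, 0, -0.915], "grip": 66},
    {"offset": [0, 0, 0], "rot": [0, 0, 0], "grip": 66},
    {"offset": [0, 0, 0], "rot": [0, 0, 0], "grip": 66},
  ],
)

```text
time: 17.4
ee_pos: [443.1, 130.3, 230.4]
ee_rot: [-0.167, 0.986, -0.0, -0.0]
ft_force: [0.4, 0.1, 0.7]
grip_width: 0.692
grasp_force: 0.0
```

```bash
python3 - <<'E'
from h import *
go(442.6,131.8,193,19.6); see('wrist','w9')
c=(442.6,131.8)
for tol in(14,40,60): r=rect('w9',c,10,tol=tol); print(np.round(r[0],1),r[1],r[2])
im,d=load('w9'); o=ortho('w9',382,502,72,192,10,.25); hsv=cv2.cvtColor(o,cv2.COLOR_BGR2HSV)
cv2.imwrite('pics/o9.png',o)
E
```

```text
t 17.4 pos [443.1 130.3 230.4] yaw 19.2 tilt 0.03 off [-0.     0.032  0.747] rotz -0.045 F [0.4 0.1 0.7] w 65.8 gf 0.0
[442.8 131.5] 19.65384 [46.7 60.7]
[438.1 116.6] 0.0 [ 88.5 110. ]
[438.4 132. ] 90.0 [110.5 119.5]
```

View pics/o9.png

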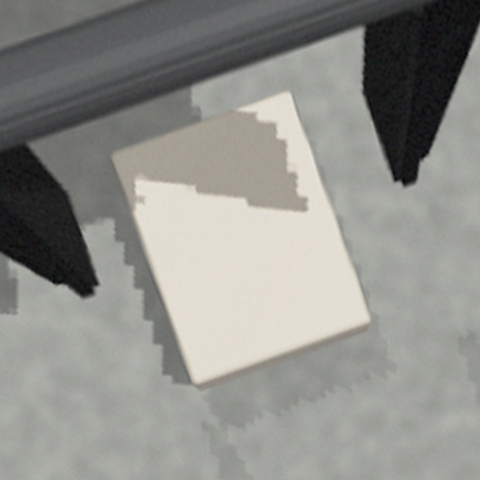

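White tile is centred at (442.4,131.5), fully between the fingers. Grasp.

jog_arm(
  series=[
    {"offset": [0.01, 0.03, 0.4], "rot": [0, 0, -0.045], "grip": 66},
    {"offset": [0, 0, 0.35], "rot": [0, 0, 0], "grip": 66},
    {"offset": [0, 0, 0], "rot": [0, 0, 0], "grip": 66},
    {"offset": [0, 0, 0], "rot": [0, 0, 0], "grip": 40},
    {"offset": [0, 0, 0], "rot": [0, 0, 0], "grip": 40},
  ],
)

```text
time: 17.95
ee_pos: [442.8, 132.5, 194.4]
ee_rot: [-0.172, 0.985, -0.0, 0.001]
ft_force: [0.4, 0.2, -0.0]
grip_width: 0.58
grasp_force: 0.0
```

jog_arm(
  series=[
    {"offset": [0, 0, 0], "rot": [0, 0, 0], "grip": 40},
    {"offset": [0, 0, 0], "rot": [0, 0, 0], "grip": 40},
    {"offset": [0, 0, -0.5], "rot": [0, 0, 0], "grip": 40},
    {"offset": [0, 0, -0.9], "rot": [0, 0, 0], "grip": 40},
    {"offset": [0, 0, -0.9], "rot": [0, 0, 0], "grip": 40},
  ],
)

```text
time: 18.45
ee_pos: [441.3, 132.3, 308.3]
ee_rot: [-0.172, 0.985, -0.0, -0.001]
ft_force: [1.5, 0.6, -0.4]
grip_width: 0.498
grasp_force: 30.0
```

jog_arm(
  series=[
    {"offset": [0, 0, -0.7], "rot": [0, 0, 0.915], "grip": 40},
    {"offset": [0, 0, 0], "rot": [0, 0, 0.915], "grip": 40},
    {"offset": [0, 0, 0], "rot": [0, 0, 0.915], "grip": 40},
    {"offset": [0, 0, 0], "rot": [0, 0, 0.915], "grip": 40},
    {"offset": [0, 0, 0], "rot": [0, 0, 0.915], "grip": 40},
  ],
)

```text
time: 18.95
ee_pos: [441.8, 132.4, 343.0]
ee_rot: [0.148, 0.989, 0.0, 0.0]
ft_force: [0.5, 0.4, -0.2]
grip_width: 0.499
grasp_force: 30.0
```

jog_arm(
  series=[
    {"offset": [0, 0, 0], "rot": [0, 0, 0.915], "grip": 40},
    {"offset": [0, 0, 0], "rot": [0, 0, 0], "grip": 40},
    {"offset": [0, 0, 0], "rot": [0, 0, 0], "grip": 40},
    {"offset": [0, 0, 0], "rot": [0, 0, 0], "grip": 40},
    {"offset": [0, 0, 0], "rot": [0, 0, 0], "grip": 40},
  ],
)

```text
time: 19.45
ee_pos: [441.9, 132.4, 342.8]
ee_rot: [0.208, 0.978, -0.0, 0.0]
ft_force: [-0.2, 0.7, 0.3]
grip_width: 0.5
grasp_force: 30.0
```

```bash
python3 - <<'E'
from h import *
go(648.7,-215.8,342,-24.4)
E
```

```text
t 19.45 pos [441.9 132.4 342.8] yaw -24.0 tilt 0.00 off [-6.611 -4.679  0.016] rotz 0.049 F [-0.2  0.7  0.3] w 47.5 gf 30.0
```

jog_arm(
  series=[
    {"offset": [-0.735, -0.52, 0], "rot": [0, 0, 0.049], "grip": 40},
    {"offset": [-0.735, -0.52, 0], "rot": [0, 0, 0], "grip": 40},
    {"offset": [-0.735, -0.52, 0], "rot": [0, 0, 0], "grip": 40},
    {"offset": [-0.735, -0.52, 0], "rot": [0, 0, 0], "grip": 40},
    {"offset": [-0.735, -0.52, 0], "rot": [0, 0, 0], "grip": 40},
  ],
)

```text
time: 19.95
ee_pos: [556.3, -63.6, 342.8]
ee_rot: [0.212, 0.977, 0.0, 0.0]
ft_force: [1.1, 0.1, 0.5]
grip_width: 0.503
grasp_force: 30.0
```

jog_arm(
  series=[
    {"offset": [-0.735, -0.52, 0], "rot": [0, 0, 0], "grip": 40},
    {"offset": [-0.735, -0.52, 0], "rot": [0, 0, 0], "grip": 40},
    {"offset": [-0.735, -0.52, 0], "rot": [0, 0, 0], "grip": 40},
    {"offset": [-0.735, -0.52, 0], "rot": [0, 0, 0], "grip": 40},
    {"offset": [0, 0, 0], "rot": [0, 0, 0], "grip": 40},
  ],
)

```text
time: 20.45
ee_pos: [647.8, -221.8, 341.9]
ee_rot: [0.213, 0.977, -0.001, 0.0]
ft_force: [0.3, 0.3, -0.3]
grip_width: 0.505
grasp_force: 30.0
```

jog_arm(
  series=[
    {"offset": [0, 0, 0], "rot": [0, 0, 0], "grip": 40},
    {"offset": [0, 0, 0], "rot": [0, 0, 0], "grip": 40},
    {"offset": [0, 0, 0], "rot": [0, 0, 0], "grip": 40},
    {"offset": [0, 0, 0], "rot": [0, 0, 0], "grip": 40},
    {"offset": [0, 0, 0], "rot": [0, 0, 0], "grip": 40},
  ],
)

```text
time: 20.95
ee_pos: [646.2, -216.6, 343.1]
ee_rot: [0.211, 0.977, -0.0, 0.0]
ft_force: [-0.3, -0.3, -0.7]
grip_width: 0.499
grasp_force: 30.0
```

```bash
python3 - <<'E'
from h import *
go(557.4,-174.3,222,-24.4); see('wrist','w10')
for tol in(8,12,16,20): r=rect('w10',(557,-174.5),26,tol=tol); print(np.round(r[0],1),r[1],r[2])
im,d=load('w10'); cv2.imwrite('pics/c10.png',np.hstack([cv2.resize(im[40:290,240:400],(480,600),interpolation=cv2.INTER_CUBIC)]))
E
```

```text
t 20.95 pos [ 646.2 -216.6  343.1] yaw -24.4 tilt 0.02 off [1.967 0.036 2.422] rotz -0.0 F [-0.3 -0.3 -0.7] w 47.4 gf 30.0
[ 557.7 -176.1] 155.49258 [46.4 60.3]
[ 557.9 -176.2] 155.77225 [46.8 61.5]
[ 558.  -176.2] 155.85445 [47.6 62.7]
[ 558.1 -176. ] 155.40987 [48.4 63.2]
```

View pics/c10.png

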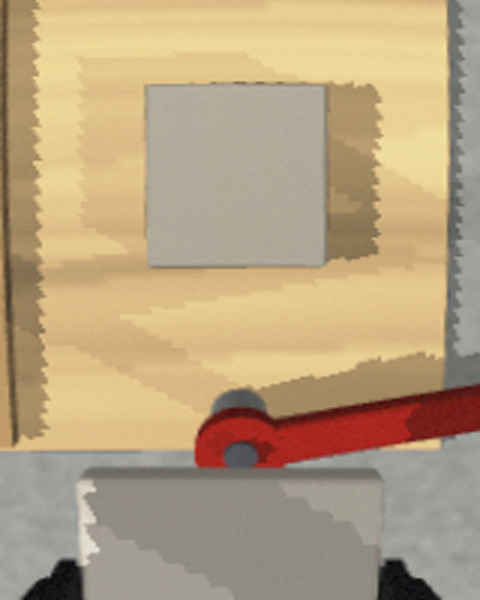

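The pile (crop cols 146-326) has green and grey aligned within ~1.5 mm of the pad, and the white tile is held square. Placing white.

jog_arm(
  series=[
    {"offset": [0.9, 0.03, 0], "rot": [0, 0, 0], "grip": 40},
    {"offset": [0.9, 0, 0], "rot": [0, 0, 0], "grip": 40},
    {"offset": [0.167, 0, 0.6], "rot": [0, 0, 0], "grip": 40},
    {"offset": [0, 0, 0.8], "rot": [0, 0, 0], "grip": 40},
    {"offset": [0, 0, 0.75], "rot": [0, 0, 0], "grip": 40},
  ],
)

```text
time: 21.5
ee_pos: [557.1, -174.9, 235.3]
ee_rot: [0.212, 0.977, -0.0, 0.001]
ft_force: [0.3, -0.4, -0.4]
grip_width: 0.501
grasp_force: 30.0
```

jog_arm(
  series=[
    {"offset": [0, 0, 0], "rot": [0, 0, 0], "grip": 40},
    {"offset": [0, 0, 0], "rot": [0, 0, 0], "grip": 40},
    {"offset": [0, 0, 0], "rot": [0, 0, 0], "grip": 40},
    {"offset": [0, 0, 0], "rot": [0, 0, 0], "grip": 40},
    {"offset": [0, 0, 0], "rot": [0, 0, 0], "grip": 40},
  ],
)

```text
time: 22.0
ee_pos: [558.3, -175.7, 237.3]
ee_rot: [0.212, 0.977, -0.0, 0.002]
ft_force: [0.0, 0.2, -0.9]
grip_width: 0.497
grasp_force: 30.0
```

```bash
python3 - <<'E'
from h import *
go(557.4,-174.2,219,-24.4)
E
```

```text
t 22.0 pos [ 558.3 -175.7  237.3] yaw -24.5 tilt 0.20 off [0.029 0.019 0.367] rotz -0.008 F [ 0.   0.2 -0.9] w 47.2 gf 30.0
```

jog_arm(
  series=[
    {"offset": [0.025, 0.019, 0.2], "rot": [0, 0, 0], "grip": 40},
    {"offset": [0, 0, 0.15], "rot": [0, 0, 0], "grip": 40},
    {"offset": [0, 0, 0], "rot": [0, 0, 0], "grip": 40},
    {"offset": [0, 0, 0], "rot": [0, 0, 0], "grip": 40},
    {"offset": [0, 0, 0], "rot": [0, 0, 0], "grip": 40},
  ],
)

```text
time: 22.5
ee_pos: [557.2, -174.0, 218.8]
ee_rot: [0.212, 0.977, -0.0, 0.0]
ft_force: [-1.7, 0.6, 8.6]
grip_width: 0.503
grasp_force: 30.0
```

```bash
python3 - <<'E'
from h import *
go(557.4,-174.2,219,-24.4)
E
```

```text
t 22.5 pos [ 557.2 -174.   218.8] yaw -24.5 tilt 0.04 off [-0.006 -0.001 -0.004] rotz -0.007 F [-1.7  0.6  8.6] w 47.8 gf 30.0
```

jog_arm(
  series=[
    {"offset": [0, 0, 0], "rot": [0, 0, 0], "grip": 60},
    {"offset": [0, 0, 0], "rot": [0, 0, 0], "grip": 72},
    {"offset": [0, 0, 0], "rot": [0, 0, 0], "grip": 72},
    {"offset": [0, 0, -0.5], "rot": [0, 0, 0], "grip": 72},
    {"offset": [0, 0, -0.9], "rot": [0, 0, 0], "grip": 72},
  ],
)

```text
time: 23.0
ee_pos: [555.0, -173.3, 283.5]
ee_rot: [0.212, 0.977, 0.001, -0.005]
ft_force: [1.2, 0.3, 0.3]
grip_width: 0.756
grasp_force: 0.0
```

jog_arm(
  series=[
    {"offset": [0, 0, -0.9], "rot": [0, 0, 0], "grip": 95},
    {"offset": [-0.7, 0, -0.2], "rot": [0, 0, 0], "grip": 95},
    {"offset": [-0.9, 0, 0], "rot": [0, 0, 0], "grip": 95},
    {"offset": [0, 0, 0], "rot": [0, 0, 0], "grip": 95},
    {"offset": [0, 0, 0], "rot": [0, 0, 0], "grip": 95},
  ],
)

```text
time: 23.5
ee_pos: [629.7, -207.2, 341.0]
ee_rot: [0.212, 0.977, 0.0, -0.002]
ft_force: [-0.3, 0.4, 0.1]
grip_width: 0.996
grasp_force: 0.0
```

```bash
python3 - <<'E'
from h import *
go(444.7,262.5,342,0); see('wrist','w11')
for tol in(10,14,20): r=rect('w11',(557,-174.5),36,tol=tol); print(np.round(r[0],1),r[1],r[2])
see('scene','scene11'); r=rect('scene11',(559,-173),36); print(r[:3])
E
```

```text
t 23.5 pos [ 629.7 -207.2  341. ] yaw -24.5 tilt 0.18 off [7.259e+00 7.018e+00 2.000e-03] rotz -3.059 F [-0.3  0.4  0.1] w 94.6 gf 0.0
[ 555.9 -174.9] 155.3441 [46.5 60. ]
[ 556.  -174.9] 155.37645 [46.7 60.3]
[ 555.8 -174.9] 155.37645 [47.2 61. ]
(array([ 557.61597, -171.55156], dtype=float32), np.float32(156.03752), array([47., 62.]))
```

The pile is flush within ~2 mm. Next, the bobbins: over to the blue one.

jog_arm(
  series=[
    {"offset": [0.66, 0.638, 0], "rot": [0, 0, 0], "grip": 95},
    {"offset": [0.66, 0.638, 0], "rot": [0, 0, 0], "grip": 95},
    {"offset": [0.66, 0.638, 0], "rot": [0, 0, 0], "grip": 95},
    {"offset": [0.66, 0.638, 0], "rot": [0, 0, 0], "grip": 95},
    {"offset": [0.66, 0.638, 0], "rot": [0, 0, 0], "grip": 95},
  ],
)

```text
time: 24.1
ee_pos: [543.2, 8.1, 342.8]
ee_rot: [0.212, 0.977, 0.0, 0.0]
ft_force: [0.2, 0.1, 0.6]
grip_width: 1.0
grasp_force: 0.0
```

jog_arm(
  series=[
    {"offset": [0.66, 0.638, 0], "rot": [0, 0, 0], "grip": 95},
    {"offset": [0.66, 0.638, 0], "rot": [0, 0, 0], "grip": 95},
    {"offset": [0.66, 0.638, 0], "rot": [0, 0, 0], "grip": 95},
    {"offset": [0.66, 0.638, 0], "rot": [0, 0, 0], "grip": 95},
    {"offset": [0.66, 0.638, 0], "rot": [0, 0, 0], "grip": 95},
  ],
)

```text
time: 24.6
ee_pos: [458.9, 221.1, 342.9]
ee_rot: [0.212, 0.977, 0.0, 0.0]
ft_force: [0.4, 1.0, 0.9]
grip_width: 0.998
grasp_force: 0.0
```

jog_arm(
  series=[
    {"offset": [0.66, 0.638, 0], "rot": [0, 0, 0], "grip": 95},
    {"offset": [0, 0, 0], "rot": [0, 0, -0.765], "grip": 95},
    {"offset": [0, 0, 0], "rot": [0, 0, -0.765], "grip": 95},
    {"offset": [0, 0, 0], "rot": [0, 0, -0.765], "grip": 95},
    {"offset": [0, 0, 0], "rot": [0, 0, -0.765], "grip": 95},
  ],
)

```text
time: 25.1
ee_pos: [443.0, 262.4, 342.6]
ee_rot: [-0.003, 1.0, -0.0, -0.0]
ft_force: [-0.3, 0.2, 0.4]
grip_width: 0.997
grasp_force: 0.0
```

jog_arm(
  series=[
    {"offset": [0, 0, 0.4], "rot": [0, 0, 0], "grip": 95},
    {"offset": [0, 0, 0.4], "rot": [0, 0, 0], "grip": 95},
    {"offset": [0, 0, 0], "rot": [0, 0, 0], "grip": 95},
    {"offset": [0, 0, 0], "rot": [0, 0, 0], "grip": 95},
    {"offset": [0, 0, 0], "rot": [0, 0, 0], "grip": 95},
  ],
)

```text
time: 25.6
ee_pos: [444.4, 262.7, 304.1]
ee_rot: [-0.0, 1.0, 0.0, 0.001]
ft_force: [-0.0, 0.9, 0.3]
grip_width: 0.999
grasp_force: 0.0
```

```bash
cat >> h.py <<'E'
def bob(fn,c,col,z=52):
    lo,hi={'blue':((100,120,60),(125,255,255)),'yel':((20,120,50),(35,255,255))}[col]
    x,y=c;o=ortho(fn,x-45,x+45,y-45,y+45,z,.5);m=cv2.inRange(cv2.cvtColor(o,cv2.COLOR_BGR2HSV),lo,hi)
    k,l,st,_=cv2.connectedComponentsWithStats(m); i=1+st[1:,4].argmax(); cs,_=cv2.findContours((l==i).astype(np.uint8),0,1); h=cv2.convexHull(max(cs,key=cv2.contourArea))
    e=cv2.fitEllipse(h); print(col,fn,round(x+45-e[0][1]*.5,1),round(y+45-e[0][0]*.5,1),np.round(np.array(e[1])*.5,1))
E
python3 - <<'E'
from h import *
go(445.3,263.3,207,0); see('wrist','w12')
bob('w12',(445,263),'blue'); bob('w12',(544,283),'yel')
E
```

```text
t 25.6 pos [444.4 262.7 304.1] yaw 0.0 tilt 0.12 off [-0.014  0.011  1.942] rotz 0.002 F [-0.   0.9  0.3] w 94.9 gf 0.0
blue w12 443.8 263.0 [48.7 49.1]
yel w12 550.9 281.4 [ 38.5 168.3]
```

View pics/w12.png

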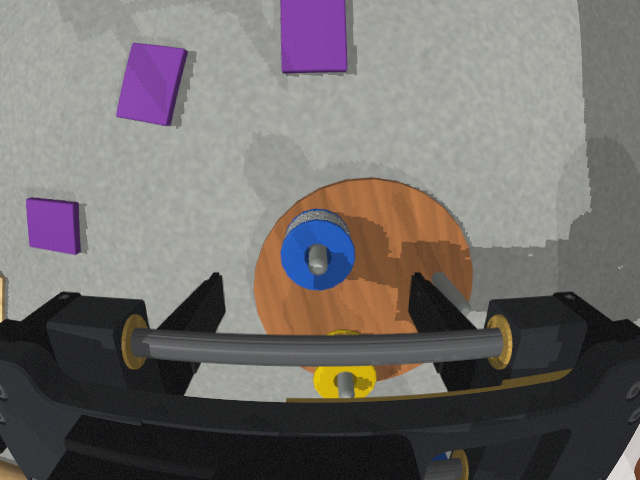

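Blue bobbin is at px (318,249), centred between the fingers at (444.9,263.5). The finger paths are clear. Descend and grip.

jog_arm(
  series=[
    {"offset": [-0.01, 0.012, 0.7], "rot": [0, 0, 0], "grip": 95},
    {"offset": [0, 0, 0.7], "rot": [0, 0, 0], "grip": 95},
    {"offset": [0, 0, 0.5], "rot": [0, 0, 0], "grip": 95},
    {"offset": [0, 0, 0], "rot": [0, 0, 0], "grip": 95},
    {"offset": [0, 0, 0], "rot": [0, 0, 0], "grip": 95},
  ],
)

```text
time: 26.15
ee_pos: [445.4, 263.4, 208.7]
ee_rot: [-0.0, 1.0, 0.0, 0.0]
ft_force: [0.5, 0.2, 0.5]
grip_width: 0.999
grasp_force: 0.0
```

jog_arm(
  series=[
    {"offset": [0, 0, 0], "rot": [0, 0, 0], "grip": 60},
    {"offset": [0, 0, 0], "rot": [0, 0, 0], "grip": 42},
    {"offset": [0, 0, 0], "rot": [0, 0, 0], "grip": 42},
    {"offset": [0, 0, 0], "rot": [0, 0, 0], "grip": 42},
    {"offset": [0, 0, 0], "rot": [0, 0, 0], "grip": 42},
  ],
)

```text
time: 26.65
ee_pos: [445.0, 263.3, 208.1]
ee_rot: [-0.0, 1.0, 0.0, 0.0]
ft_force: [0.5, -0.2, -0.1]
grip_width: 0.636
grasp_force: 0.0
```

```bash
python3 - <<'E'
from h import *
go(445.3,263.3,320,0)
E
```

```text
t 26.65 pos [445.  263.3 208.1] yaw 0.0 tilt 0.04 off [-6.000e-03  1.000e-03 -2.237e+00] rotz 0.002 F [ 0.5 -0.2 -0.1] w 60.4 gf 0.0
```

jog_arm(
  series=[
    {"offset": [0, 0, 0], "rot": [0, 0, 0], "grip": 42},
    {"offset": [0, 0, 0], "rot": [0, 0, 0], "grip": 42},
    {"offset": [0, 0, 0], "rot": [0, 0, 0], "grip": 42},
    {"offset": [0, 0, 0], "rot": [0, 0, 0], "grip": 42},
    {"offset": [0, 0, -0.2], "rot": [0, 0, 0], "grip": 42},
  ],
)

```text
time: 27.15
ee_pos: [444.2, 262.9, 216.5]
ee_rot: [-0.0, 1.0, -0.001, -0.002]
ft_force: [-0.4, 0.4, -0.2]
grip_width: 0.523
grasp_force: 30.0
```

jog_arm(
  series=[
    {"offset": [0, 0, -0.4], "rot": [0, 0, 0], "grip": 42},
    {"offset": [0, 0, -0.5], "rot": [0, 0, 0], "grip": 42},
    {"offset": [0, 0, -0.5], "rot": [0, 0, 0], "grip": 42},
    {"offset": [0, 0, -0.5], "rot": [0, 0, 0], "grip": 42},
    {"offset": [0, 0, -0.5], "rot": [0, 0, 0], "grip": 42},
  ],
)

```text
time: 27.65
ee_pos: [444.7, 263.1, 339.2]
ee_rot: [-0.0, 1.0, 0.0, 0.0]
ft_force: [0.6, -0.0, -1.2]
grip_width: 0.525
grasp_force: 30.0
```

```bash
python3 - <<'E'
from h import *
go(450.3,-308.6,330,0)
E
```

```text
t 27.65 pos [444.7 263.1 339.2] yaw 0.0 tilt 0.01 off [ -0.107 -11.435   0.184] rotz 0.003 F [ 0.6 -0.  -1.2] w 49.9 gf 30.0
```

Blue lifted (49.9 mm, 1.2 N). Next, carry it to the well.

jog_arm(
  series=[
    {"offset": [0, -0.95, 0], "rot": [0, 0, 0], "grip": 42},
    {"offset": [0, -0.95, 0], "rot": [0, 0, 0], "grip": 42},
    {"offset": [0, -0.95, 0], "rot": [0, 0, 0], "grip": 42},
    {"offset": [0, -0.95, 0], "rot": [0, 0, 0], "grip": 42},
    {"offset": [0, -0.95, 0], "rot": [0, 0, 0], "grip": 42},
  ],
)

```text
time: 28.15
ee_pos: [444.4, 24.1, 338.4]
ee_rot: [-0.0, 1.0, -0.0, 0.001]
ft_force: [0.6, -0.2, -0.1]
grip_width: 0.529
grasp_force: 30.0
```

jog_arm(
  series=[
    {"offset": [0, -0.95, 0], "rot": [0, 0, 0], "grip": 42},
    {"offset": [0, -0.95, 0], "rot": [0, 0, 0], "grip": 42},
    {"offset": [0, -0.95, 0], "rot": [0, 0, 0], "grip": 42},
    {"offset": [0, -0.95, 0], "rot": [0, 0, 0], "grip": 42},
    {"offset": [0, -0.95, 0], "rot": [0, 0, 0], "grip": 42},
  ],
)

```text
time: 28.65
ee_pos: [444.5, -213.7, 338.4]
ee_rot: [0.0, 1.0, -0.0, 0.0]
ft_force: [1.9, 0.3, -1.0]
grip_width: 0.521
grasp_force: 30.0
```

jog_arm(
  series=[
    {"offset": [-0.1, -0.95, 0], "rot": [0, 0, 0], "grip": 42},
    {"offset": [0, -0.95, 0], "rot": [0, 0, 0], "grip": 42},
    {"offset": [0, 0, 0.6], "rot": [0, 0, 0], "grip": 42},
    {"offset": [0, 0, 0.8], "rot": [0, 0, 0], "grip": 42},
    {"offset": [0, 0, 0.8], "rot": [0, 0, 0], "grip": 42},
  ],
)

```text
time: 29.15
ee_pos: [450.1, -307.6, 227.6]
ee_rot: [0.0, 1.0, -0.001, 0.001]
ft_force: [1.1, -0.9, -1.2]
grip_width: 0.527
grasp_force: 30.0
```

jog_arm(
  series=[
    {"offset": [0, 0, 0], "rot": [0, 0, 0], "grip": 42},
    {"offset": [0, 0, 0], "rot": [0, 0, 0], "grip": 42},
    {"offset": [0, 0, 0], "rot": [0, 0, 0], "grip": 42},
    {"offset": [0, 0, 0], "rot": [0, 0, 0], "grip": 42},
    {"offset": [0, 0, 0], "rot": [0, 0, 0], "grip": 42},
  ],
)

```text
time: 29.65
ee_pos: [450.8, -307.2, 230.0]
ee_rot: [-0.0, 1.0, -0.001, 0.001]
ft_force: [0.4, -0.2, -1.1]
grip_width: 0.524
grasp_force: 30.0
```

```bash
python3 - <<'E'
from h import *
go(450.3,-308.6,202.5,0); see('wrist','w13'); see('side','side13')
E
```

```text
t 29.65 pos [ 450.8 -307.2  230. ] yaw 0.0 tilt 0.22 off [ 0.012 -0.027  0.55 ] rotz 0.004 F [ 0.4 -0.2 -1.1] w 49.8 gf 30.0
```

jog_arm(
  series=[
    {"offset": [0.01, -0.02, 0.3], "rot": [0, 0, 0], "grip": 42},
    {"offset": [0, 0, 0.23], "rot": [0, 0, 0], "grip": 42},
    {"offset": [0, 0, 0], "rot": [0, 0, 0], "grip": 42},
    {"offset": [0, 0, 0], "rot": [0, 0, 0], "grip": 42},
    {"offset": [0, 0, 0], "rot": [0, 0, 0], "grip": 42},
  ],
)

```text
time: 30.25
ee_pos: [449.3, -307.5, 200.2]
ee_rot: [-0.0, 1.0, 0.001, -0.001]
ft_force: [-0.1, 0.0, -0.5]
grip_width: 0.524
grasp_force: 30.0
```

```bash
python3 - <<'E'
from h import *
go(450.3,-308.6,202.5,0)
E
```

```text
t 30.25 pos [ 449.3 -307.5  200.2] yaw 0.0 tilt 0.11 off [-0.021 -0.022 -0.047] rotz 0.002 F [-0.1  0.  -0.5] w 49.8 gf 30.0
```

jog_arm(
  series=[
    {"offset": [0, 0, 0.03], "rot": [0, 0, 0], "grip": 42},
    {"offset": [0, 0, 0], "rot": [0, 0, 0], "grip": 42},
    {"offset": [0, 0, 0], "rot": [0, 0, 0], "grip": 55},
    {"offset": [0, 0, 0], "rot": [0, 0, 0], "grip": 80},
    {"offset": [0, 0, 0], "rot": [0, 0, 0], "grip": 80},
  ],
)

```text
time: 30.75
ee_pos: [449.6, -307.7, 199.6]
ee_rot: [-0.0, 1.0, -0.0, 0.0]
ft_force: [0.0, -0.2, 0.0]
grip_width: 0.693
grasp_force: 0.0
```

jog_arm(
  series=[
    {"offset": [0, 0, 0], "rot": [0, 0, 0], "grip": 80},
    {"offset": [0, 0, -0.4], "rot": [0, 0, 0], "grip": 80},
    {"offset": [0, 0, -0.8], "rot": [0, 0, 0], "grip": 80},
    {"offset": [0, 0, -0.8], "rot": [0, 0, 0], "grip": 80},
    {"offset": [0, 0, -0.8], "rot": [0, 0, 0], "grip": 80},
  ],
)

```text
time: 31.25
ee_pos: [449.4, -307.6, 340.9]
ee_rot: [-0.0, 1.0, 0.0, -0.0]
ft_force: [0.0, -0.7, -0.7]
grip_width: 0.842
grasp_force: 0.0
```

jog_arm(
  series=[
    {"offset": [-0.146, 0.909, 0], "rot": [0, 0, 0], "grip": 95},
    {"offset": [-0.146, 0.909, 0], "rot": [0, 0, 0], "grip": 95},
    {"offset": [-0.146, 0.909, 0], "rot": [0, 0, 0], "grip": 95},
    {"offset": [-0.146, 0.909, 0], "rot": [0, 0, 0], "grip": 95},
    {"offset": [-0.146, 0.909, 0], "rot": [0, 0, 0], "grip": 95},
  ],
)

```text
time: 31.75
ee_pos: [485.9, -78.8, 339.9]
ee_rot: [0.0, 1.0, -0.0, 0.0]
ft_force: [0.1, 0.1, -1.5]
grip_width: 1.0
grasp_force: 0.0
```

jog_arm(
  series=[
    {"offset": [-0.146, 0.909, 0], "rot": [0, 0, 0], "grip": 95},
    {"offset": [-0.146, 0.909, 0], "rot": [0, 0, 0], "grip": 95},
    {"offset": [-0.146, 0.909, 0], "rot": [0, 0, 0], "grip": 95},
    {"offset": [-0.146, 0.909, 0], "rot": [0, 0, 0], "grip": 95},
    {"offset": [-0.146, 0.909, 0], "rot": [0, 0, 0], "grip": 95},
  ],
)

```text
time: 32.25
ee_pos: [522.4, 148.8, 339.8]
ee_rot: [-0.0, 1.0, 0.0, 0.0]
ft_force: [0.9, -0.7, 0.8]
grip_width: 0.996
grasp_force: 0.0
```

jog_arm(
  series=[
    {"offset": [-0.146, 0.909, 0], "rot": [0, 0, 0], "grip": 95},
    {"offset": [-0.146, 0.909, 0], "rot": [0, 0, 0], "grip": 95},
    {"offset": [-0.146, 0.909, 0], "rot": [0, 0, 0], "grip": 95},
    {"offset": [0, 0, 0], "rot": [0, 0, 0], "grip": 95},
    {"offset": [0, 0, 0], "rot": [0, 0, 0], "grip": 95},
  ],
)

```text
time: 32.75
ee_pos: [544.2, 284.0, 339.3]
ee_rot: [-0.001, 1.0, -0.0, -0.0]
ft_force: [-0.5, -0.5, 0.1]
grip_width: 1.0
grasp_force: 0.0
```

```bash
python3 - <<'E'
from h import *
go(545,283.5,207,0); see('wrist','w14'); see('scene','scene14'); see('side','side14')
bob('w14',(545,283.5),'yel')
for n in('scene14','side14'): bob(n,(450,-308),'blue',46)
a,d0=load('scene0');_,d1=load('side0')
print('bottle head',tri((d0,(397,371)),(d1,(206,361))), 'bottle body', atz(d1,(214,402),40),atz(d0,(385,405),40))
# hull rows of yellow top in w14
im,d=load('w14'); m=cv2.inRange(cv2.cvtColor(im,cv2.COLOR_BGR2HSV),(22,140,130),(35,255,255)); k,l,st,c=cv2.connectedComponentsWithStats(m); print(st[1:][st[1:,4]>100],c[1:][st[1:,4]>100])
E
```

```text
t 32.75 pos [544.2 284.  339.3] yaw 0.1 tilt 0.06 off [-0.018 -0.008  2.645] rotz 0.016 F [-0.5 -0.5  0.1] w 95.0 gf 0.0
yel w14 543.0 283.9 [49.2 56.2]
blue scene14 452.1 -301.0 [45.2 49.5]Traceback (most recent call last):
  File "<stdin>", line 4, in <module>
  File "h.py", line 60, in bob
    k,l,st,_=cv2.connectedComponentsWithStats(m); i=1+st[1:,4].argmax(); cs,_=cv2.findContours((l==i).astype(np.uint8),0,1); h=cv2.convexHull(max(cs,key=cv2.contourArea))
                                                      ~~~~~~~~~~~~~~~^^
ValueError: attempt to get argmax of an empty sequence
```

```bash
python3 - <<'E'
from h import *
_,d0=load('scene0');_,d1=load('side0')
print('bottle head',tri((d0,(397,371)),(d1,(206,361))), 'bottle body', atz(d1,(214,402),40),atz(d0,(385,405),40), 'bottle base tri',tri((d0,(384,412)),(d1,(215,408))))
for fn in('side14','scene14'):
    _,d=load(fn); p=proj(d,[450,-308,46])[0]; im,_=load(fn); u,v=p.astype(int); print(fn,p,cv2.cvtColor(im[v-4:v+12:4,u-4:u+5:4],cv2.COLOR_BGR2HSV).tolist())
go(546.3,283.8,207,0)
E
```

```text
bottle head [677.76371299 370.79329428 179.07372852] bottle body [687.57469814 372.25035212  40.        ] [689.74181332 371.76280923  40.        ] bottle base tri [690.83707838 372.86658524  12.32319547]
side14 [374.69642252 145.29003495] [[[31, 83, 86], [30, 81, 85], [30, 80, 86]], [[30, 82, 87], [31, 85, 87], [30, 82, 87]], [[31, 87, 88], [30, 84, 88], [30, 84, 88]], [[30, 79, 74], [31, 85, 90], [30, 83, 89]]]
scene14 [295.61790105 168.68320919] [[[15, 84, 182], [124, 59, 138], [128, 43, 130]], [[110, 207, 148], [110, 212, 101], [110, 209, 133]], [[110, 202, 149], [110, 201, 133], [110, 200, 144]], [[111, 49, 88], [112, 175, 115], [112, 156, 100]]]
t 32.9 pos [544.3 282.  339.6] yaw -0.1 tilt 0.03 off [-0.041  0.036  2.651] rotz -0.007 F [ 0.8 -0.1  0.6] w 95.2 gf 0.0
```

jog_arm(
  series=[
    {"offset": [-0.04, 0.02, 0.8], "rot": [0, 0, 0], "grip": 95},
    {"offset": [0, 0, 0.8], "rot": [0, 0, 0], "grip": 95},
    {"offset": [0, 0, 0.6], "rot": [0, 0, 0], "grip": 95},
    {"offset": [0, 0, 0.42], "rot": [0, 0, 0], "grip": 95},
    {"offset": [0, 0, 0], "rot": [0, 0, 0], "grip": 95},
  ],
)

```text
time: 33.4
ee_pos: [544.8, 282.0, 204.9]
ee_rot: [0.001, 1.0, -0.002, -0.003]
ft_force: [-0.5, -0.7, -0.2]
grip_width: 0.999
grasp_force: 0.0
```

jog_arm(
  series=[
    {"offset": [0, 0, 0], "rot": [0, 0, 0], "grip": 42},
    {"offset": [0, 0, 0], "rot": [0, 0, 0], "grip": 42},
    {"offset": [0, 0, 0], "rot": [0, 0, 0], "grip": 42},
    {"offset": [0, 0, 0], "rot": [0, 0, 0], "grip": 42},
    {"offset": [0, 0, 0], "rot": [0, 0, 0], "grip": 42},
  ],
)

```text
time: 33.9
ee_pos: [546.6, 284.2, 209.7]
ee_rot: [-0.0, 1.0, 0.0, 0.001]
ft_force: [0.1, -0.7, 0.5]
grip_width: 0.633
grasp_force: 0.0
```

jog_arm(
  series=[
    {"offset": [0, 0, 0], "rot": [0, 0, 0], "grip": 42},
    {"offset": [0, 0, 0], "rot": [0, 0, 0], "grip": 42},
    {"offset": [0, 0, 0], "rot": [0, 0, 0], "grip": 42},
    {"offset": [0, 0, 0], "rot": [0, 0, 0], "grip": 42},
    {"offset": [0, 0, 0], "rot": [0, 0, 0], "grip": 42},
  ],
)

```text
time: 34.4
ee_pos: [546.5, 284.3, 209.1]
ee_rot: [-0.0, 1.0, 0.0, 0.0]
ft_force: [-1.2, -0.7, 2.9]
grip_width: 0.529
grasp_force: 30.0
```

```bash
python3 - <<'E'
from h import *
go(546.3,283.8,340,0)
E
```

```text
t 34.4 pos [546.5 284.3 209.1] yaw 0.0 tilt 0.03 off [ 2.000e-03 -9.000e-03 -2.618e+00] rotz 0.002 F [-1.2 -0.7  2.9] w 50.2 gf 30.0
```

jog_arm(
  series=[
    {"offset": [0, 0, -0.3], "rot": [0, 0, 0], "grip": 42},
    {"offset": [0, 0, -0.5], "rot": [0, 0, 0], "grip": 42},
    {"offset": [0, 0, -0.6], "rot": [0, 0, 0], "grip": 42},
    {"offset": [0, 0, -0.6], "rot": [0, 0, 0], "grip": 42},
    {"offset": [0, 0, -0.6], "rot": [0, 0, 0], "grip": 42},
  ],
)

```text
time: 34.9
ee_pos: [546.0, 283.9, 340.1]
ee_rot: [-0.0, 1.0, -0.0, -0.0]
ft_force: [0.2, 0.2, -1.4]
grip_width: 0.526
grasp_force: 30.0
```

```bash
python3 - <<'E'
from h import *
go(526.9,-343.2,340,0)
E
```

```text
t 34.9 pos [546.  283.9 340.1] yaw 0.0 tilt 0.04 off [ 3.8600e-01 -1.2541e+01  1.0000e-02] rotz 0.002 F [ 0.2  0.2 -1.4] w 49.9 gf 30.0
```

jog_arm(
  series=[
    {"offset": [0.027, -0.896, 0], "rot": [0, 0, 0], "grip": 42},
    {"offset": [0.027, -0.896, 0], "rot": [0, 0, 0], "grip": 42},
    {"offset": [0.027, -0.896, 0], "rot": [0, 0, 0], "grip": 42},
    {"offset": [0.027, -0.896, 0], "rot": [0, 0, 0], "grip": 42},
    {"offset": [0.027, -0.896, 0], "rot": [0, 0, 0], "grip": 42},
  ],
)

```text
time: 35.4
ee_pos: [539.0, 58.4, 339.2]
ee_rot: [-0.0, 1.0, -0.0, 0.0]
ft_force: [0.6, -0.4, -1.1]
grip_width: 0.529
grasp_force: 30.0
```

jog_arm(
  series=[
    {"offset": [0.027, -0.896, 0], "rot": [0, 0, 0], "grip": 42},
    {"offset": [0.027, -0.896, 0], "rot": [0, 0, 0], "grip": 42},
    {"offset": [0.027, -0.896, 0], "rot": [0, 0, 0], "grip": 42},
    {"offset": [0.027, -0.896, 0], "rot": [0, 0, 0], "grip": 42},
    {"offset": [0.027, -0.896, 0], "rot": [0, 0, 0], "grip": 42},
  ],
)

```text
time: 35.9
ee_pos: [532.3, -165.7, 339.2]
ee_rot: [-0.0, 1.0, -0.0, 0.0]
ft_force: [0.7, -0.2, -1.3]
grip_width: 0.526
grasp_force: 30.0
```

jog_arm(
  series=[
    {"offset": [0.027, -0.896, 0], "rot": [0, 0, 0], "grip": 42},
    {"offset": [0.027, -0.896, 0], "rot": [0, 0, 0], "grip": 42},
    {"offset": [0.027, -0.896, 0], "rot": [0, 0, 0], "grip": 42},
    {"offset": [0.027, -0.896, 0], "rot": [0, 0, 0], "grip": 42},
    {"offset": [0, 0, 0.6], "rot": [0, 0, 0], "grip": 42},
  ],
)

```text
time: 36.4
ee_pos: [528.1, -348.9, 314.4]
ee_rot: [0.002, 1.0, -0.004, 0.004]
ft_force: [1.1, 0.0, -1.6]
grip_width: 0.528
grasp_force: 30.0
```

jog_arm(
  series=[
    {"offset": [0, 0, 0.8], "rot": [0, 0, 0], "grip": 42},
    {"offset": [0, 0, 0.8], "rot": [0, 0, 0], "grip": 42},
    {"offset": [0, 0, 0], "rot": [0, 0, 0], "grip": 42},
    {"offset": [0, 0, 0], "rot": [0, 0, 0], "grip": 42},
    {"offset": [0, 0, 0], "rot": [0, 0, 0], "grip": 42},
  ],
)

```text
time: 36.9
ee_pos: [528.6, -343.7, 231.9]
ee_rot: [-0.0, 1.0, -0.001, 0.002]
ft_force: [1.0, -0.2, -0.8]
grip_width: 0.528
grasp_force: 30.0
```

```bash
python3 - <<'E'
from h import *
go(526.9,-343.2,203,0); see('wrist','w15')
im,d=load('w15'); o=ortho('w15',400,520,-370,-250,46,.5); m=cv2.inRange(cv2.cvtColor(o,cv2.COLOR_BGR2HSV),(100,120,40),(125,255,255)); k,l,st,c=cv2.connectedComponentsWithStats(m); i=1+st[1:,4].argmax(); s=st[i]; print('blue x',520-.5*s[1]-.25*s[3],'y',-250-.5*s[0]-.25*s[2],s)
E
```

```text
t 36.9 pos [ 528.6 -343.7  231.9] yaw 0.0 tilt 0.26 off [0.036 0.012 0.577] rotz 0.004 F [ 1.  -0.2 -0.8] w 50.1 gf 30.0
blue x 448.75 y -308.5 [  68   94   98   97 7023]
```

Blue stands at (449,-308) with a round 49 mm top. Lower yellow.

jog_arm(
  series=[
    {"offset": [0.02, 0.01, 0.3], "rot": [0, 0, 0], "grip": 42},
    {"offset": [0, 0, 0.26], "rot": [0, 0, 0], "grip": 42},
    {"offset": [0, 0, 0], "rot": [0, 0, 0], "grip": 42},
    {"offset": [0, 0, 0], "rot": [0, 0, 0], "grip": 42},
    {"offset": [0, 0, 0], "rot": [0, 0, 0], "grip": 42},
  ],
)

```text
time: 37.45
ee_pos: [526.9, -342.7, 200.9]
ee_rot: [-0.0, 1.0, -0.0, 0.0]
ft_force: [2.2, -1.3, -0.1]
grip_width: 0.529
grasp_force: 30.0
```

```bash
python3 - <<'E'
from h import *
go(526.9,-343.2,203,0)
E
```

```text
t 37.45 pos [ 526.9 -342.7  200.9] yaw 0.0 tilt 0.06 off [-0.001 -0.009 -0.043] rotz 0.002 F [ 2.2 -1.3 -0.1] w 50.2 gf 30.0
```

jog_arm(
  series=[
    {"offset": [0, 0, 0.02], "rot": [0, 0, 0], "grip": 42},
    {"offset": [0, 0, 0], "rot": [0, 0, 0], "grip": 55},
    {"offset": [0, 0, 0], "rot": [0, 0, 0], "grip": 80},
    {"offset": [0, 0, 0], "rot": [0, 0, 0], "grip": 80},
    {"offset": [0, 0, 0], "rot": [0, 0, 0], "grip": 80},
  ],
)

```text
time: 37.95
ee_pos: [526.4, -342.3, 199.2]
ee_rot: [-0.0, 1.0, 0.0, -0.0]
ft_force: [-0.5, 0.2, 0.1]
grip_width: 0.777
grasp_force: 0.0
```

jog_arm(
  series=[
    {"offset": [0, 0, 0], "rot": [0, 0, 0], "grip": 80},
    {"offset": [0, 0, -0.4], "rot": [0, 0, 0], "grip": 80},
    {"offset": [0, 0, -0.8], "rot": [0, 0, 0], "grip": 80},
    {"offset": [0, 0, -0.8], "rot": [0, 0, 0], "grip": 80},
    {"offset": [0, 0, -0.8], "rot": [0, 0, 0], "grip": 80},
  ],
)

```text
time: 38.45
ee_pos: [526.4, -342.4, 340.9]
ee_rot: [-0.0, 1.0, 0.0, -0.0]
ft_force: [0.6, -0.2, 0.1]
grip_width: 0.838
grasp_force: 0.0
```

jog_arm(
  series=[
    {"offset": [-0.367, 0.717, 0], "rot": [0, 0, 0], "grip": 60},
    {"offset": [-0.367, 0.717, 0], "rot": [0, 0, 0], "grip": 40},
    {"offset": [-0.367, 0.717, 0], "rot": [0, 0, 0], "grip": 40},
    {"offset": [-0.367, 0.717, 0], "rot": [0, 0, 0], "grip": 40},
    {"offset": [-0.367, 0.717, 0], "rot": [0, 0, 0], "grip": 40},
  ],
)

```text
time: 38.95
ee_pos: [618.7, -161.8, 339.8]
ee_rot: [-0.0, 1.0, -0.0, -0.0]
ft_force: [-0.0, -0.1, -0.2]
grip_width: 0.473
grasp_force: 0.0
```

jog_arm(
  series=[
    {"offset": [-0.367, 0.717, 0], "rot": [0, 0, 0], "grip": 40},
    {"offset": [-0.367, 0.717, 0], "rot": [0, 0, 0], "grip": 40},
    {"offset": [0, 0, 0], "rot": [0, 0, 0], "grip": 40},
    {"offset": [0, 0, 0], "rot": [0, 0, 0], "grip": 40},
    {"offset": [0, 0, 0], "rot": [0, 0, 0], "grip": 40},
  ],
)

```text
time: 39.45
ee_pos: [654.7, -92.3, 339.5]
ee_rot: [0.0, 1.0, -0.0, -0.0]
ft_force: [-0.1, 0.1, -0.4]
grip_width: 0.421
grasp_force: 0.0
```

```bash
cat >> h.py <<'E'
def bar(fn,z=69,box=(500,720,-260,20)):
    o=ortho(fn,*box,z,.5); h=cv2.cvtColor(o,cv2.COLOR_BGR2HSV); m=cv2.inRange(h,(0,150,110),(6,255,255))|cv2.inRange(h,(174,150,110),(180,255,255))
    k,l,st,_=cv2.connectedComponentsWithStats(cv2.morphologyEx(m,cv2.MORPH_CLOSE,np.ones((31,31)))); i=1+st[1:,4].argmax(); r,c=np.nonzero((l==i)&(m>0))
    P=np.c_[box[1]-r*.5,box[3]-c*.5].astype(np.float32); v=cv2.fitLine(P,cv2.DIST_HUBER,0,.01,.01).ravel(); d=v[:2]*np.sign(v[1]); t=(P-v[2:])@d
    print('bar',fn,'angle %.1f'%np.degrees(np.arctan2(d[1],d[0])),'ends',np.round(v[2:]+t.min()*d,1),np.round(v[2:]+t.max()*d,1),len(P),'knob est',np.round(v[2:]+(t.max()-60)*d,1))
E
python3 - <<'E'
from h import *
see('scene','scene16'); see('side','side16'); see('wrist','w16')
go(655.4,-92.3,340,-99.9)
for f in('w2','w4','w5','w10','w11'): bar(f)
for n in('scene16','side16'):
    _,d=load(n)
for fn,c,col in(('side16',(450,-308),'blue'),('side16',(527,-343),'yel'),('scene16',(527,-343),'yel'),('scene16',(450,-308),'blue'),('w16',(527,-343),'yel')):
    try: bob(fn,c,col,46)
    except Exception as e: print(fn,col,'none')
E
```

```text
t 39.6 pos [654.6 -92.9 339.7] yaw -0.1 tilt 0.01 off [-0.016  0.011 -0.005] rotz 12.477 F [-0.2 -0.3 -0.9] w 40.1 gf 0.0
bar w2 angle 78.0 ends [ 631.5 -220.4] [657.4 -98.9] 5573 knob est [ 644.8 -157.6]
bar w4 angle 76.9 ends [ 630.8 -219.8] [658.8 -99. ] 5355 knob est [ 645.2 -157.5]
bar w5 angle 77.3 ends [ 631.2 -219.8] [658.3 -99.2] 5141 knob est [ 645.1 -157.7]
bar w10 angle 76.1 ends [ 629.7 -219.6] [659.4 -99.2] 4997 knob est [ 645.  -157.5]
bar w11 angle 77.4 ends [ 631.5 -220. ] [658.3 -99.9] 4686 knob est [ 645.2 -158.5]
blue side16 448.6 -303.5 [44.5 46.5]
yel side16 526.9 -339.7 [52.9 60. ]
scene16 yel none
blue scene16 453.3 -302.0 [48.  49.7]
yel w16 526.7 -340.6 [49.8 56.8]
```

Both bobbins are standing in the well. The bar points at ~77.8° in world, so the knob should be at (659,-92). Turning the fingers tangential to the bar's arc.

jog_arm(
  series=[
    {"offset": [-0.09, 0.01, 0], "rot": [0, 0, 0.911], "grip": 42},
    {"offset": [0, 0, 0], "rot": [0, 0, 0.911], "grip": 42},
    {"offset": [0, 0, 0], "rot": [0, 0, 0.911], "grip": 42},
    {"offset": [0, 0, 0], "rot": [0, 0, 0.911], "grip": 42},
    {"offset": [0, 0, 0], "rot": [0, 0, 0.911], "grip": 42},
  ],
)

```text
time: 40.1
ee_pos: [659.2, -92.2, 339.8]
ee_rot: [0.316, 0.949, -0.0, -0.0]
ft_force: [-0.1, 1.2, 0.3]
grip_width: 0.443
grasp_force: 0.0
```

jog_arm(
  series=[
    {"offset": [0, 0, 0], "rot": [0, 0, 0.911], "grip": 42},
    {"offset": [0, 0, 0], "rot": [0, 0, 0.911], "grip": 42},
    {"offset": [0, 0, 0], "rot": [0, 0, 0.911], "grip": 42},
    {"offset": [0, 0, 0], "rot": [0, 0, 0.911], "grip": 42},
    {"offset": [0, 0, 0], "rot": [0, 0, 0.911], "grip": 42},
  ],
)

```text
time: 40.6
ee_pos: [659.2, -92.2, 339.9]
ee_rot: [0.597, 0.803, -0.0, 0.0]
ft_force: [-0.1, 0.6, -0.0]
grip_width: 0.438
grasp_force: 0.0
```

jog_arm(
  series=[
    {"offset": [0, 0, 0], "rot": [0, 0, 0.911], "grip": 42},
    {"offset": [0, 0, 0], "rot": [0, 0, 0.911], "grip": 42},
    {"offset": [0, 0, 0], "rot": [0, 0, 0.911], "grip": 42},
    {"offset": [0, 0, 0], "rot": [0, 0, 0.911], "grip": 42},
    {"offset": [0, 0, 0], "rot": [0, 0, 0], "grip": 42},
  ],
)

```text
time: 41.1
ee_pos: [659.2, -92.1, 339.8]
ee_rot: [0.778, 0.629, -0.0, 0.0]
ft_force: [0.1, -0.8, 0.0]
grip_width: 0.443
grasp_force: 0.0
```

jog_arm(
  series=[
    {"offset": [0, 0, 0], "rot": [0, 0, 0], "grip": 42},
    {"offset": [0, 0, 0], "rot": [0, 0, 0], "grip": 42},
    {"offset": [0, 0, 0], "rot": [0, 0, 0], "grip": 42},
    {"offset": [0, 0, 0], "rot": [0, 0, 0], "grip": 42},
    {"offset": [0, 0, 0], "rot": [0, 0, 0], "grip": 42},
  ],
)

```text
time: 41.6
ee_pos: [659.5, -91.1, 339.7]
ee_rot: [0.777, 0.629, -0.0, -0.0]
ft_force: [-0.2, -1.3, 0.7]
grip_width: 0.444
grasp_force: 0.0
```

```bash
python3 - <<'E'
from h import *
see('wrist','w17'); see('scene','scene17'); go(659,-92.4,265,-102.2)
# knob in wrist image: dark blob near the predicted place, at its top
im,d=load('w17'); print('pred top',proj(d,[659,-92.4,103]),'base',proj(d,[659,-92.4,69]),'tip',proj(d,[672.6,-33.8,69]),'pivot',proj(d,[634.6,-209.7,69]))
h=cv2.cvtColor(im,cv2.COLOR_BGR2HSV); m=cv2.inRange(h,(0,150,90),(6,255,255))|cv2.inRange(h,(174,150,90),(180,255,255))
for r in range(100,340,20): c=np.nonzero(m[r])[0]; print(r,(c.min(),c.max(),len(c)) if len(c) else None, end=' ')
print()
g=im.max(2)
for r in (250,260,270,280,290,300,310,320): print(r,''.join('#' if x<60 else ('r' if q else '.') for x,q in zip(g[r,220:420:3],m[r,220:420:3])))
E
```

```text
t 41.7 pos [659.5 -91.1 339.7] yaw -102.0 tilt 0.00 off [-0.029 -0.005  1.494] rotz 0.025 F [ 0.3 -0.8  0.2] w 42.1 gf 0.0
pred top [[317.94579165 264.1981799 ]] base [[317.75769524 247.852833  ]] tip [[319.36277487 162.34666054]] pivot [[318.37305395 383.68431176]]
100 None 120 None 140 None 160 None 180 (np.int64(310), np.int64(325), 16) 200 (np.int64(310), np.int64(325), 16) 220 (np.int64(311), np.int64(325), 15) 240 None 260 None 280 (np.int64(311), np.int64(325), 15) 300 (np.int64(311), np.int64(325), 15) 320 (np.int64(311), np.int64(325), 15) 
250 .............................########..............................
260 .............................########..............................
270 ..............................######...............................
280 ...............###.............rrrrr...........####................
290 ...........#######.............rrrrr...........#######.............
300 .........##########............rrrrr...........#########...........
310 #####..############............rrrrr...........###########...######
320 ##..##############.............rrrrr...........##############..####
```

The bar runs vertically at col 318, centred between the fingers, with the knob there too. Descend and grip the knob.

jog_arm(
  series=[
    {"offset": [-0.02, 0, 0.6], "rot": [0, 0, 0], "grip": 42},
    {"offset": [0, 0, 0.5], "rot": [0, 0, 0], "grip": 42},
    {"offset": [0, 0, 0.38], "rot": [0, 0, 0], "grip": 42},
    {"offset": [0, 0, 0], "rot": [0, 0, 0], "grip": 42},
    {"offset": [0, 0, 0], "rot": [0, 0, 0], "grip": 42},
  ],
)

```text
time: 42.2
ee_pos: [659.4, -92.1, 265.8]
ee_rot: [0.777, 0.629, -0.0, -0.0]
ft_force: [0.7, -0.0, 0.2]
grip_width: 0.443
grasp_force: 0.0
```

jog_arm(
  series=[
    {"offset": [0, 0, 0], "rot": [0, 0, 0], "grip": 10},
    {"offset": [0, 0, 0], "rot": [0, 0, 0], "grip": 10},
    {"offset": [0, 0, 0], "rot": [0, 0, 0], "grip": 10},
    {"offset": [0, 0, 0], "rot": [0, 0, 0], "grip": 10},
    {"offset": [0, 0, 0], "rot": [0, 0, 0], "grip": 10},
  ],
)

```text
time: 42.7
ee_pos: [659.5, -92.1, 266.6]
ee_rot: [0.777, 0.629, 0.0, 0.0]
ft_force: [-0.5, -0.6, 2.5]
grip_width: 0.161
grasp_force: 30.0
```

```bash
python3 - <<'E'
from h import *
go(659,-92.4,265,-102.2)
E
```

```text
t 42.7 pos [659.5 -92.1 266.6] yaw -102.0 tilt 0.07 off [-0.008 -0.009  0.031] rotz 0.023 F [-0.5 -0.6  2.5] w 15.3 gf 30.0
```

Knob gripped (15 mm). Swing along the arc.

jog_arm(
  series=[
    {"offset": [-0.009, -0.209, 0], "rot": [0, 0, -0.625], "grip": 10},
    {"offset": [-0.009, -0.209, 0], "rot": [0, 0, -0.625], "grip": 10},
    {"offset": [-0.009, -0.209, 0], "rot": [0, 0, -0.625], "grip": 10},
    {"offset": [-0.009, -0.209, 0], "rot": [0, 0, -0.625], "grip": 10},
    {"offset": [-0.009, -0.209, 0], "rot": [0, 0, -0.625], "grip": 10},
  ],
)

```text
time: 43.2
ee_pos: [607.4, -92.8, 266.6]
ee_rot: [0.621, 0.784, 0.0, 0.001]
ft_force: [2.0, -2.9, 2.2]
grip_width: 0.16
grasp_force: 30.0
```

```bash
cat >> h.py <<'E'
def arc(q,piv=(634.6,-209.7)):
    a=np.radians(155.6-q); go(piv[0]+120*np.cos(a),piv[1]+120*np.sin(a),266,-q-24.4)
    p=robot.state()['ee_pos']; v=np.array(p[:2])-piv; print('q now %.1f r %.1f'%(155.6-np.degrees(np.arctan2(v[1],v[0])),np.hypot(*v)))
E
python3 - <<'E'
from h import *
arc(52.6)
E
```

```text
t 43.2 pos [607.4 -92.8 266.6] yaw -76.8 tilt 0.14 off [-0.001  0.004  0.012] rotz 0.025 F [ 2.  -2.9  2.2] w 15.2 gf 30.0
q now 52.5 r 120.0
```

jog_arm(
  series=[
    {"offset": [-0.009, -0.209, 0], "rot": [0, 0, -0.625], "grip": 10},
    {"offset": [-0.009, -0.209, 0], "rot": [0, 0, -0.625], "grip": 10},
    {"offset": [-0.009, -0.209, 0], "rot": [0, 0, -0.625], "grip": 10},
    {"offset": [-0.009, -0.209, 0], "rot": [0, 0, -0.625], "grip": 10},
    {"offset": [-0.009, -0.209, 0], "rot": [0, 0, -0.625], "grip": 10},
  ],
)

```text
time: 43.7
ee_pos: [560.7, -115.4, 266.6]
ee_rot: [0.437, 0.9, -0.0, 0.002]
ft_force: [3.4, -1.9, -0.8]
grip_width: 0.165
grasp_force: 30.0
```

jog_arm(
  series=[
    {"offset": [-0.009, -0.209, 0], "rot": [0, 0, -0.625], "grip": 10},
    {"offset": [-0.009, -0.209, 0], "rot": [0, 0, -0.625], "grip": 10},
    {"offset": [-0.009, -0.209, 0], "rot": [0, 0, -0.625], "grip": 10},
    {"offset": [-0.009, -0.209, 0], "rot": [0, 0, -0.625], "grip": 10},
    {"offset": [0, 0, 0], "rot": [0, 0, 0], "grip": 10},
  ],
)

```text
time: 44.2
ee_pos: [532.9, -146.8, 266.6]
ee_rot: [0.276, 0.961, -0.0, 0.002]
ft_force: [3.4, -2.7, -0.6]
grip_width: 0.162
grasp_force: 30.0
```

```bash
python3 - <<'E'
from h import *
arc(0)
E
```

```text
t 44.2 pos [ 532.9 -146.8  266.6] yaw -32.1 tilt 0.23 off [-0.013 -0.307  0.012] rotz -0.959 F [ 3.4 -2.7 -0.6] w 15.4 gf 30.0
q now 7.4 r 119.6
```

jog_arm(
  series=[
    {"offset": [0, -0.105, 0], "rot": [0, 0, -0.32], "grip": 10},
    {"offset": [0, -0.105, 0], "rot": [0, 0, -0.32], "grip": 10},
    {"offset": [0, -0.105, 0], "rot": [0, 0, -0.32], "grip": 10},
    {"offset": [0, 0, 0], "rot": [0, 0, 0], "grip": 10},
    {"offset": [0, 0, 0], "rot": [0, 0, 0], "grip": 10},
  ],
)

```text
time: 44.7
ee_pos: [525.9, -159.7, 266.6]
ee_rot: [0.212, 0.977, -0.001, 0.002]
ft_force: [4.4, -3.3, -1.9]
grip_width: 0.162
grasp_force: 30.0
```

```bash
python3 - <<'E'
from h import *
arc(0); s=robot.state(); M=R.from_quat(s['ee_rot']).as_matrix(); print('F tool',M.T@s['ft_force'])
E
```

```text
t 44.7 pos [ 525.9 -159.7  266.6] yaw -24.5 tilt 0.28 off [ 0.008 -0.012  0.013] rotz -0.007 F [ 4.4 -3.3 -1.9] w 15.4 gf 30.0
q now 0.3 r 119.6
F tool [-5.32206796 -1.18892659  1.96702068]
```

jog_arm(
  series=[
    {"offset": [0, -0.03, 0], "rot": [0, 0, -0.06], "grip": 10},
    {"offset": [0, 0, 0], "rot": [0, 0, 0], "grip": 10},
    {"offset": [0, -0.02, 0], "rot": [0, 0, 0], "grip": 10},
    {"offset": [0, 0, 0], "rot": [0, 0, 0], "grip": 10},
    {"offset": [0, 0, 0], "rot": [0, 0, 0], "grip": 10},
  ],
)

```text
time: 45.2
ee_pos: [525.5, -160.7, 266.7]
ee_rot: [0.208, 0.978, 0.002, 0.003]
ft_force: [8.1, 2.9, -0.8]
grip_width: 0.163
grasp_force: 30.0
```

```bash
python3 - <<'E'
from h import *
arc(0); s=robot.state(); M=R.from_quat(s['ee_rot']).as_matrix(); print('F tool',M.T@s['ft_force'])
E
```

```text
t 45.2 pos [ 525.5 -160.7  266.7] yaw -24.0 tilt 0.39 off [0.007 0.009 0.013] rotz 0.049 F [ 8.1  2.9 -0.8] w 15.5 gf 30.0
q now -0.2 r 119.6
F tool [-6.16074926  5.97147224  0.86632591]
```

jog_arm(
  series=[
    {"offset": [0, -0.03, 0], "rot": [0, 0, 0], "grip": 10},
    {"offset": [0, 0, 0], "rot": [0, 0, 0], "grip": 10},
    {"offset": [0, 0, 0], "rot": [0, 0, 0], "grip": 10},
    {"offset": [0, 0, 0], "rot": [0, 0, 0], "grip": 10},
    {"offset": [0, 0, 0], "rot": [0, 0, 0], "grip": 10},
  ],
)

```text
time: 45.7
ee_pos: [525.2, -161.2, 266.6]
ee_rot: [0.208, 0.978, 0.003, 0.003]
ft_force: [10.4, 7.9, -2.7]
grip_width: 0.162
grasp_force: 30.0
```

```bash
python3 - <<'E'
from h import *
arc(0); s=robot.state(); M=R.from_quat(s['ee_rot']).as_matrix(); print('F tool',M.T@s['ft_force'])
E
```

```text
t 45.7 pos [ 525.2 -161.2  266.6] yaw -24.0 tilt 0.51 off [0.006 0.02  0.013] rotz 0.048 F [10.4  7.9 -2.7] w 15.4 gf 30.0
q now -0.5 r 119.7
F tool [-6.28935076 11.41396427  2.80974471]
```

Hard stop reached (11 N tangential, no further travel). Release and retract upward.

jog_arm(
  series=[
    {"offset": [0, 0, 0], "rot": [0, 0, 0], "grip": 42},
    {"offset": [0, 0, 0], "rot": [0, 0, 0], "grip": 42},
    {"offset": [0, 0, 0], "rot": [0, 0, 0], "grip": 42},
    {"offset": [0, 0, 0], "rot": [0, 0, 0], "grip": 42},
    {"offset": [0, 0, -0.3], "rot": [0, 0, 0], "grip": 42},
  ],
)

```text
time: 46.2
ee_pos: [522.2, -162.8, 278.7]
ee_rot: [0.207, 0.978, 0.0, -0.003]
ft_force: [-0.2, -0.0, 0.1]
grip_width: 0.434
grasp_force: 0.0
```

jog_arm(
  series=[
    {"offset": [0, 0, -0.7], "rot": [0, 0, 0], "grip": 42},
    {"offset": [0, 0, -0.8], "rot": [0, 0, 0], "grip": 42},
    {"offset": [0, 0, -0.8], "rot": [0, 0, 0], "grip": 42},
    {"offset": [-0.8, 0, -0.2], "rot": [0, 0, 0], "grip": 42},
    {"offset": [-0.8, 0, 0], "rot": [0, 0, 0], "grip": 42},
  ],
)

```text
time: 46.7
ee_pos: [597.2, -195.8, 412.2]
ee_rot: [0.207, 0.978, -0.001, 0.004]
ft_force: [0.4, 0.4, -0.7]
grip_width: 0.442
grasp_force: 0.0
```

jog_arm(
  series=[
    {"offset": [-0.8, 0, 0], "rot": [0, 0, 0], "grip": 42},
    {"offset": [-0.8, 0, 0], "rot": [0, 0, 0], "grip": 42},
    {"offset": [0, 0, 0], "rot": [0, 0, 0], "grip": 42},
    {"offset": [0, 0, 0], "rot": [0, 0, 0], "grip": 42},
    {"offset": [0, 0, 0], "rot": [0, 0, 0], "grip": 42},
  ],
)

```text
time: 47.2
ee_pos: [668.8, -227.5, 406.6]
ee_rot: [0.207, 0.978, -0.0, 0.0]
ft_force: [-0.2, -0.0, 0.2]
grip_width: 0.442
grasp_force: 0.0
```

```bash
python3 - <<'E'
from h import *
go(0,0,0); see('wrist','w18')
# bar in caddy-aligned terms: red mask in the plane z=69, line + ends
o=ortho('w18',440,700,-260,-80,69,.5); h=cv2.cvtColor(o,cv2.COLOR_BGR2HSV); m=cv2.inRange(h,(0,150,90),(6,255,255))|cv2.inRange(h,(174,150,90),(180,255,255))
r,c=np.nonzero(m); P=np.c_[700-r*.5,-80-c*.5]-[557.4,-174.6]; a=np.radians(-24.4); L=P@np.array([[np.cos(a),-np.sin(a)],[np.sin(a),np.cos(a)]])
for x in range(-90,91,20):
    s=L[abs(L[:,0]-x)<3]; print(x,np.round([s[:,1].min(),np.median(s[:,1]),s[:,1].max()],1) if len(s) else None)
print('x span',L[:,0].min(),L[:,0].max())
r=rect('w18',(557.4,-166),36,tol=14); 
for cc,col in(((450,-308),'blue'),((527,-343),'yel')): bob('w18',cc,col,46)
E
```

```text
t 47.2 pos [ 668.8 -227.5  406.6] yaw -23.9 tilt 0.00 off [14.074 -1.252  8.13 ] rotz None F [-0.2 -0.   0.2] w 42.0 gf 0.0
-90 None
-70 [-6.4 -0.6  5.1]
-50 [-6.2 -3.7  4.4]
-30 [-6.2 -1.2  5.2]
-10 [-5.9 -0.5  4.9]
10 [-5.8 -0.4  5. ]
30 [-6.  -0.5  5. ]
50 [-5.9 -0.4  5.1]
70 [-5.9 -0.4  5.2]
90 [-10.6  -0.1  10.2]
x span -77.03951750147473 95.18375696148046
blue w18 449.3 -307.4 [48.4 49.8]
yel w18 529.5 -337.4 [51.2 64.3]
```

The bar lies along the caddy's x within 0.1°, fully shut. One last numeric pile check, then hand in.

```bash
python3 - <<'E'
from h import *
im,d=load('w18'); o=ortho('w18',490,620,-240,-110,36,.5); h=cv2.cvtColor(o,cv2.COLOR_BGR2HSV); m=cv2.inRange(h,(0,0,120),(180,45,255)); m=cv2.morphologyEx(m,cv2.MORPH_OPEN,np.ones((7,7)))
k,l,st,_=cv2.connectedComponentsWithStats(m); r,c=np.nonzero(np.isin(l,[i for i in range(1,k) if st[i,4]>300])); P=np.c_[620-r*.5,-110-c*.5]-[557.4,-174.6]; a=np.radians(-24.4); L=P@np.array([[np.cos(a),-np.sin(a)],[np.sin(a),np.cos(a)]]); L=L[(abs(L)<45).all(1)]
lo,hi=np.percentile(L,.5,0),np.percentile(L,99.5,0); print('white top',lo,hi,'centre',(lo+hi)/2)
if np.all(abs((lo+hi)/2)<4): print(robot.sign_off())
E
```

```text
white top [-30.85157447 -24.11241052] [31.60481455 22.82929575] centre [ 0.37662004 -0.64155739]
the job is handed in; nothing more can be done
None
```

The job is handed in: both bobbins (blue and yellow) stand in the well, the green, grey and white tiles are stacked within about 2 mm of the pad, and the keeper bar was shut last against its stop.

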